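# Change over the shuttle drilling jig

## Robot

A 6-joint arm with a two-finger parallel gripper is mounted at the origin on the work surface; the furniture and walls round the work are solid. World frame = base frame: x ahead of the robot, y to its left, z up, the work surface at z = 0. Lengths are in m, angles in rad, forces in N, time in s.
With the tool pointing down it reaches from about 0.35 to 0.775 m from the base axis. Payload 7.3 kg.
Tool frame: the origin (TCP) lies at the very end of the fingers, on their centre line; the grasp point (between the pads) lies 19 mm behind it; z points along the fingers, y is the line along which they close (so a half turn about z gives the same grasp; the last joint's range is limited). The gripper opens to 92 mm and grips with 3 to 60 N. Pads are 19 mm wide; open, the fingers measure 130 mm over their backs; the gripper's body (75 mm by 190 mm) begins 47 mm behind the grasp point.
Start: joints at [1.085, 0.342, 1.524, -0, 1.275, -0.146], TCP at [0.175, 0.495, 0.227] pointing down, gripper open.
Joint ranges: [-2.53, 2.53], [-0.77, 2.02], [0.04, 2.7], [-1, 4.14], [0.28, 2.66], [-3.11, 3.11]. Speed limits (rad/s): [2.57, 2.57, 3.14, 3.14, 3.14, 3.14].

## Interface

Orientations are given as a unit quaternion [x, y, z, w].
In Python, from bench import sense, eyes, finish_job gives the robot as it stands. The module is installed in compiled form; this text tells all that it offers.
- The arm moves only by the shell command python3 -m creep 'ROWS' [OPENING] [FORCE]. ROWS is JSON, a list that holds one entry, the list of rows, each a list of 6 numbers: the shift along the tool's x, y, z in units of 0.3 m (1.0 is 0.3 m), then the turn, a rotation vector about the tool's x, y, z in units of 0.5 rad (1.0 is 0.5 rad). In form: [[[dx, dy, dz, rx, ry, rz], ...]]. A call has exactly 8 rows; each row is the pose to reach, as a shift and turn from the pose commanded when the call began, along the tool's axes at that moment; what a row does not reach only later rows make up. A row lasts 1/12 s, in which the tool goes at most 41.7 mm and 7.16 degrees, less where a joint would pass 70% of its speed; a pose out of reach is approached as far as the arm can. A call with a number of a shift or a turn outside -1 to 1 is refused whole. A call with a gripper value outside its range is refused whole. OPENING is the opening, from 0 (shut) to 1 (fully open), set as the call begins (- or left out, the last holds). The fingers move at their own pace and stop on an object; FORCE is the grip in N (left out, the last holds). Time passes only in rows, so rows that repeat a pose let the fingers close, or fill a call up. It gives the time, the measured TCP pose, the force, the opening and the grip force at its end, in the units of the state.
- sense(): the state, without advancing time (a new reading comes with each control period).
- eyes.snapshot(name): name is "side" or "top" or "wrist"; returns (picture, depth): 420x560x3 uint8, blue, green, red; 420x560 float32, m along the optical axis (not along the pixel's ray), 0 where there is no reading.
- eyes.get_calibration(name): a dict with "fx", "fy", "cx", "cy" (pixels), "k1" (the pictures are not rectified: a ray, as slopes to the right and down, at radius r is drawn at 1 + k1 r^2 times it, then the intrinsics apply), "view" (4x4, takes a point from world to camera coordinates). Camera axes: x right, y down, z forward; pixel columns grow to the right and rows downward; lengths in m; the calibration is good to about 2 mm. A picture is of the moment at which its call begins: read the wrist's pose just before it. get_calibration takes no time and is no camera call; for the wrist camera it gives the pose at the moment of the call.
- finish_job(): hands the job in; it is judged then, once.
The state is a dict: "time_s": time; "joint_pos": joint angles; "qvel": joint speeds; "effort": joint torques, N m; "tcp_pos": TCP position; "eef_rot": TCP orientation; "ft_force": force on the tool from outside, world axes, zero at the start; "ft_torque": the same for the moment, N m; "gripper_width": finger opening in m; "finger_force": force on a finger pad.
Only numpy, scipy, OpenCV 4.12 (cv2) and the standard library are available. Lean on these libraries where they do the work, as an engineer would, in place of code of your own. Each camera call takes 0.05 s, during which the arm holds its last target. There are 200 camera calls.

## Task

Change over the drilling jig: pull the red spring plunger all the way up to its stop and turn its T-handle anticlockwise so that it stays parked up, draw the tray fully out by its dark upright pull, move the drilled piece from the tray into the wooden tool tray on the right, lying flat on its floor, and lay every plain pine blank that is there flat and square in a pocket of the jig's tray, one to a pocket. Then push the jig's tray fully home and turn the T-handle back so that the plunger springs down into its hole and locks it, leaving the red pencil beside the jig where it lies.

Things in the scene. Friction and masses are not known exactly. Their poses are not given: they have to be found in the camera images.
- plunger (a joint): height in m of the sprung plunger: 0 = locked (pin 8 mm deep in the tray's hole), 0.015 = pulled up to its stop. The spring pushes it down with 6 N at 0, 10.5 N at the stop. Parked, with the T-handle turned, it rests at 0.0125, clear of the tray. Not parked it stands at 0.008 on the tray's top if the tray is not home, or drops behind the tray and blocks it
- tee (a joint): angle in rad of the T-handle, anticlockwise seen from above: 0 = bar along the jig's x, cross pin in line with the collar's slot so that the plunger can go down; 1.35 = end stop. Turns only while the plunger is above 0.0125. Let go beyond 0.5 it rests parked on the collar; turned back to within 0.2 of 0 it springs down. Turns easily, stays where left
- shuttle (a joint): how far in m the tray is drawn out towards the robot (along the jig's -x): 0 = home against its rear stop, under the bridge; 0.085 = out against its front stop. About 2.5 N of friction; stays where left; locked at 0 while the plunger is down
- tee_grip (a point): middle of the plunger's red T-handle bar, 117 mm above the worktop when locked; rises and turns with it. Bar 46 mm long (this point's x), 13 mm thick (its y), from 13 mm below to 9 mm above the point, 4 mm clear of the steel collar and 20 mm of the bridge plate (top 84 mm above the worktop). It turns about the vertical through this point
- tray_pull (a point): grip point of the tray's dark upright wooden pull, on an ear at the tray's right side, 74 mm above the worktop; moves with the tray, axes as the pockets'. Pull 34 mm long (x), 14 mm thick (y), from 40 mm below to 14 mm above the point. With the tray home a bridge post 84 mm high stands 15 mm behind its rear face
- pocket_left (a point): where the centre of a blank seated in the tray's left pocket lies: 19 mm above the pocket's floor, 41 mm above the worktop; x along the slide away from the robot, y left, z up; moves with the tray. The pocket is 114 mm (x) by 49 mm (y), 12 mm deep, with 3 mm chamfers at its mouth: a blank lies lengthways along x with 2 mm play each side and stands 26 mm proud. Pockets are 75 mm apart; any blank may go in any
- pocket_mid (a point): where the centre of a blank seated in the tray's middle pocket lies: 19 mm above the pocket's floor, 41 mm above the worktop; x along the slide away from the robot, y left, z up; moves with the tray. The pocket is 114 mm (x) by 49 mm (y), 12 mm deep, with 3 mm chamfers at its mouth: a blank lies lengthways along x with 2 mm play each side and stands 26 mm proud. Pockets are 75 mm apart; any blank may go in any
- pocket_right (a point): where the centre of a blank seated in the tray's right pocket lies: 19 mm above the pocket's floor, 41 mm above the worktop; x along the slide away from the robot, y left, z up; moves with the tray. The pocket is 114 mm (x) by 49 mm (y), 12 mm deep, with 3 mm chamfers at its mouth: a blank lies lengthways along x with 2 mm play each side and stands 26 mm proud. Pockets are 75 mm apart; any blank may go in any
- blank_a_mid (a point): pine blank, a plain block 45 mm wide (its x), 110 mm long (its y), 38 mm high (its z), about 90 g; the point is its centre, half-way up. Two or three of the three blanks are there; an absent one has no pose. Starts lying flat on the worktop, its top plain, without holes
- blank_b_mid (a point): pine blank, a plain block 45 mm wide (its x), 110 mm long (its y), 38 mm high (its z), about 90 g; the point is its centre, half-way up. Two or three of the three blanks are there; an absent one has no pose. Starts lying flat on the worktop, its top plain, without holes
- blank_c_mid (a point): pine blank, a plain block 45 mm wide (its x), 110 mm long (its y), 38 mm high (its z), about 90 g; the point is its centre, half-way up. Two or three of the three blanks are there; an absent one has no pose. Starts lying flat on the worktop, its top plain, without holes
- drilled_mid (a point): the drilled piece: a pine block like the blanks (45 mm along its x, 110 mm along its y, 38 mm high) with two dark drill holes near one end of its top; the point is its centre, half-way up. Starts seated in the middle pocket, lengthways along the pocket
- tool_tray (a point): a clear spot on the floor of the open wooden tool tray at the right, 6 mm above the worktop; does not move. The tray's floor is clear for at least 75 mm before and behind this point (x) and 60 mm to either side (y); its rim is 42 mm high; a few tools lie nearer the robot
- pencil: red carpenter's pencil, 172 mm long, lying flat; a bystander, leave it alone; origin at the centre of its underside

How it is judged:
By the outcome, as a careful person would: the job done as asked, in the order asked, and still so for the second after the job is handed in, with the robot touching nothing.
Of blank_a, blank_b, blank_c only 2 to 3 are there at a start; the rules pass over those that are not, and their reading is None.
At some moment in a run one of blank_a, blank_b, blank_c may be knocked a few centimetres aside while the robot is not near it.
Once in a run the grip may slacken for a moment while it holds something.
It also fails if it takes over 210 s, if anything falls off the work surface, if the arm or the gripper's body presses on something with over 40 N, if the wrist force passes 120 N, or if a joint passes its speed limit or range.

## Working session

There is one attempt and no reset: what is moved stays moved. The work goes in short steps, Python scripts to look and compute and a shell command to move; the robot and the scene stay as the last step left them, time stands still between calls to the robot, and variables do not carry over. Pictures are saved under pics/ and viewed, at most 14 in all, crops included, and the job is handed in when it is done.

```bash
mkdir -p pics
cat > h.py <<'E'
import numpy as np, cv2
from bench import sense, eyes
from scipy.spatial.transform import Rotation as R
def ray(c,u,v):
    x=(np.asarray(u,float)-c['cx'])/c['fx']; y=(np.asarray(v,float)-c['cy'])/c['fy']
    a,b=x.copy(),y.copy()
    for _ in range(10):
        s=1+c['k1']*(a*a+b*b); a,b=x/s,y/s
    return np.stack([a,b,np.ones_like(a)],-1)
def onplane(c,u,v,z):
    V=np.array(c['view']); Rm=V[:3,:3]; o=-Rm.T@V[:3,3]
    d=ray(c,u,v)@Rm
    return o+d*((z-o[2])/d[...,2])[...,None]
def cloud(c,dep):
    V=np.array(c['view']); Rm=V[:3,:3]; o=-Rm.T@V[:3,3]
    v,u=np.mgrid[:dep.shape[0],:dep.shape[1]]
    return (ray(c,u,v)*dep[...,None])@Rm+o
def snap(n):
    c=eyes.get_calibration(n); p,d=eyes.snapshot(n); return c,p,d
def proj(c,P):
    V=np.array(c['view']); q=V[:3,:3]@np.asarray(P)+V[:3,3]; a,b=q[0]/q[2],q[1]/q[2]; s=1+c['k1']*(a*a+b*b)
    return c['fx']*a*s+c['cx'],c['fy']*b*s+c['cy']
def to(P,yaw=None):
    "rows needed to take the TCP (tool down) to P, tool-y at yaw (world)"
    s=sense(); r=R.from_quat(s['eef_rot']); d=r.inv().apply(np.asarray(P)-s['tcp_pos'])/0.3
    y=r.as_matrix()[:,1]; cur=np.arctan2(y[1],y[0]); out=None
    if yaw is not None:
        out=(-((yaw-cur+np.pi/2)%np.pi-np.pi/2))/0.5
    print('shift units',d.round(3),'rz units',None if out is None else round(out,3),'curyaw',round(cur,3),'q6',s['joint_pos'][5])
E
python3 - <<'E'
from h import *
s=sense(); print({k:np.round(v,3) for k,v in s.items()}); print(R.from_quat(s['eef_rot']).as_matrix().round(3))
for n in ['top','side']:
    c,p,d=snap(n); cv2.imwrite(f'pics/{n}0.png',p); np.savez(f'{n}0.npz',p=p,d=d)
    V=np.array(c['view']); print(n,(-V[:3,:3].T@V[:3,3]).round(3),V[2,:3].round(3),c['fx'])
E
```

```text
{'time_s': np.float64(0.0), 'joint_pos': array([ 1.085,  0.343,  1.525,  0.   ,  1.275, -0.146]), 'qvel': array([ 0.   , -0.001,  0.001,  0.   ,  0.   , -0.001]), 'effort': array([ 1.0000e-03, -4.3123e+01, -2.4422e+01,  7.2000e-02,  5.6000e-02,
       -0.0000e+00]), 'tcp_pos': array([0.175, 0.495, 0.226]), 'eef_rot': array([ 0.169,  0.986, -0.001, -0.   ]), 'ft_force': array([ 1.132, -0.196, -0.398]), 'ft_torque': array([-0.044, -0.006, -0.025]), 'finger_force': np.float64(0.0), 'gripper_width': np.float64(0.092)}
[[-0.943  0.333 -0.001]
 [ 0.333  0.943 -0.001]
 [ 0.    -0.001 -1.   ]]
top [ 0.279 -0.05   1.111] [ 0.188  0.009 -0.982] 407.05699111084783
side [ 0.459 -0.831  0.75 ] [-0.005  0.781 -0.624] 435.80237332211505
```

View pics/top0.png

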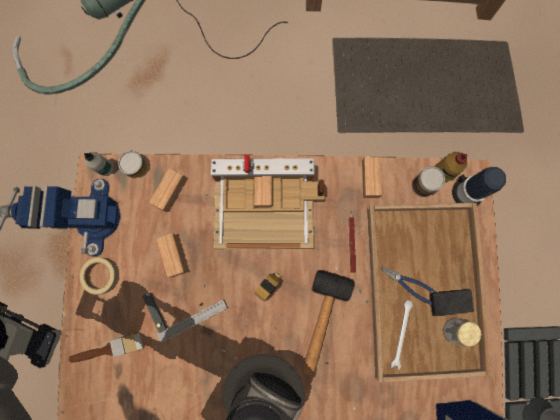

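View pics/side0.png

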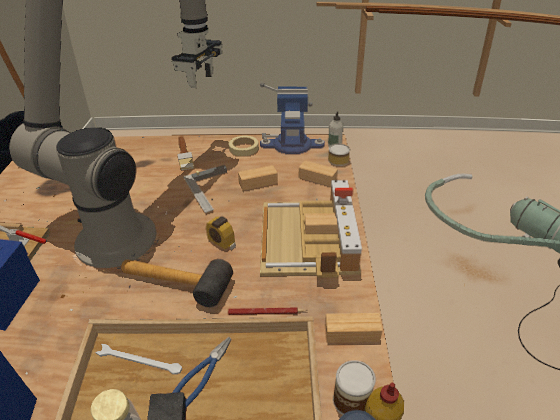

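The top view shows three blanks, at (167,190), (171,255) and (373,177). The red T-handle is at (247,163), the dark pull at (314,190), the drilled piece at (262,192), the pencil at (352,240), and clear tool-tray floor around (425,240). The side view agrees.

Run:
```python
from h import *
z=np.load('top0.npz'); p,d=z['p'],z['d']; c=eyes.get_calibration('top'); P=cloud(c,d)
def rect(m,zz,name):
    cs,_=cv2.findContours(m.astype(np.uint8),cv2.RETR_EXTERNAL,cv2.CHAIN_APPROX_NONE)
    for k in cs:
        if cv2.contourArea(k)<60: continue
        q=onplane(c,k[:,0,0],k[:,0,1],zz)[:,:2]
        r=cv2.minAreaRect((q*1000).astype(np.float32)); print(name,k[:,0].mean(0).round(),np.round(r[0],1),np.round(r[1],1),round(r[2],1))
h=P[...,2]
for (u,v) in [(167,190),(171,255),(373,177)]:
    m=np.zeros(h.shape,bool); m[v-35:v+35,u-30:u+30]=True
    rect(m&(h>.028)&(h<.046),.038,'blank')
m=np.zeros(h.shape,bool); m[150:250,205:335]=True
rect(m&(h>.052)&(h<.066),.06,'drilled/..')
rect(m&(h>.078)&(h<.092),.084,'bridge')
b,g,r=[p[...,i].astype(int) for i in range(3)]
red=(r>120)&(g<60)&(b<60)
rect(m&red,.126,'tee'); print(np.median(P[m&red],0))
for (u,v) in [(314,190),(308,190),(318,188),(262,192),(262,230),(425,240),(360,177),(247,163),(380,170),(425,215),(425,270)]: print((u,v),P[v,u].round(3))
```

```text
blank [166. 189.] [540.4 276. ] [ 50.4 111.2] 63.5
blank [139. 164.] [611.1 356.8] [53.1 17.3] 5.5
blank [170. 255.] [360.1 254.4] [109.4  45.9] 20.1
blank [385. 207.] [ 499.4 -321.3] [18.2 94.5] 5.9
blank [372. 176.] [ 585.9 -289.1] [ 47.2 111. ] 88.5
drilled/.. [263. 190.] [533.8   8.9] [79.5 42.8] 1.3
bridge [260. 166.] [592.6  12.4] [ 46.7 269.9] 0.9
[0.59000108 0.04822799 0.1264899 ]
(314, 190) [ 0.544 -0.129  0.03 ]
(308, 190) [ 0.543 -0.112  0.033]
(318, 188) [ 0.536 -0.135  0.086]
(262, 192) [0.529 0.011 0.06 ]
(262, 230) [0.434 0.011 0.013]
(425, 240) [ 0.414 -0.438  0.007]
(360, 177) [ 0.591 -0.261  0.004]
(247, 163) [0.587 0.047 0.129]
(380, 170) [ 0.602 -0.31   0.041]
(425, 215) [ 0.485 -0.443  0.003]
(425, 270) [ 0.331 -0.434  0.009]
```

```bash
python3 -m creep '[[[-0.11,-0.06,0,0,0,-0.1],[-0.22,-0.12,0,0,0,-0.2],[-0.33,-0.18,0,0,0,-0.3],[-0.44,-0.24,0,0,0,-0.4],[-0.55,-0.3,0,0,0,-0.5],[-0.66,-0.36,0,0,0,-0.6],[-0.77,-0.42,0,0,0,-0.72],[-0.89,-0.475,0,0,0,-0.72]]]' 1 20; python3 -c "
from h import *
to([.57,.048,.22],1.59)"
```

```text
time_s: 0.77
tcp_pos: [0.3795, 0.27, 0.2266]
eef_rot: [-0.012, 1.0, -0.0, -0.0]
ft_force: [1.0, 0.8, -0.0]
gripper_width: 0.092
finger_force: 0.0
shift units [-0.617 -0.755  0.022] rz units 0.009 curyaw 1.595 q6 -1.1411212472107128
```

```bash
python3 -m creep '[[[-0.09,-0.1,0,0,0,0],[-0.18,-0.2,0,0,0,0],[-0.27,-0.3,0,0,0,0],[-0.36,-0.4,0,0,0,0],[-0.45,-0.5,0,0,0,0],[-0.53,-0.62,0.02,0,0,0],[-0.62,-0.755,0.02,0,0,0],[-0.62,-0.755,0.02,0,0,0]]]'
python3 - <<'E'
from h import *
c,p,d=snap('wrist'); cv2.imwrite('pics/w1.png',p)
P=cloud(c,d); b,g,r=[p[...,i].astype(int) for i in range(3)]
m=(r>90)&(g<r*.45)&(b<r*.45)&(P[...,2]>.115)&(P[...,2]<.14)
k=max(cv2.findContours(m.astype(np.uint8),0,1)[0],key=cv2.contourArea)[:,0]
q=onplane(c,k[:,0],k[:,1],.126)[:,:2]; print(cv2.minAreaRect((q*1000).astype(np.float32)), np.median(P[m],0), k.mean(0))
V=np.array(c['view']); print(-V[:3,:3].T@V[:3,3],V[2,:3])
E
```

```text
time_s: 1.43
tcp_pos: [0.5722, 0.0438, 0.2195]
eef_rot: [-0.008, 1.0, -0.001, -0.0]
ft_force: [-0.5, 0.3, -0.6]
gripper_width: 0.0919
finger_force: 0.0
((588.6956176757812, 50.129356384277344), (45.6112060546875, 11.88234806060791), 0.9569472670555115) [0.58793089 0.05010539 0.12546166] [288.5390625 229.546875 ]
[0.50106877 0.04349884 0.37745739] [ 0.2649203   0.00366151 -0.96426336]
```

View pics/w1.png

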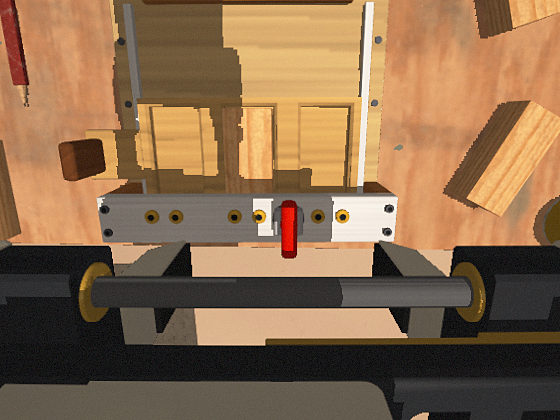

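The wrist view shows the red bar at (288,230), with the pockets and drilled piece above it at (250,148) and the dark pull at (82,160). The bar measures 45.6×12 mm at z 0.125, which matches the given size.

```bash
python3 -m creep '[[[-0.055,0.021,0.07,0,0,0],[-0.055,0.021,0.14,0,0,0],[-0.055,0.021,0.21,0,0,0],[-0.055,0.021,0.28,0,0,0],[-0.055,0.021,0.33,0,0,0],[-0.055,0.021,0.37,0,0,0],[-0.055,0.021,0.395,0,0,0],[-0.055,0.021,0.395,0,0,0]]]' 0.5; python3 -m creep '[[[0,0,0,0,0,0],[0,0,0,0,0,0],[0,0,0,0,0,0],[0,0,0,0,0,0],[0,0,0,0,0,0],[0,0,0,0,0,0],[0,0,0,0,0,0],[0,0,0,0,0,0]]]' 0 35
```

```text
time_s: 2.15
tcp_pos: [0.5846, 0.0565, 0.1005]
eef_rot: [-0.01, 1.0, 0.0, -0.002]
ft_force: [0.4, -0.4, -0.4]
gripper_width: 0.047
finger_force: 0.0
time_s: 2.82
tcp_pos: [0.5867, 0.0502, 0.1033]
eef_rot: [-0.01, 1.0, -0.004, 0.001]
ft_force: [-1.4, -20.8, 2.9]
gripper_width: 0.0126
finger_force: 35.0
```

```bash
python3 -m creep '[[[0,-0.01,0,0,0,0],[0,-0.018,-0.01,0,0,0],[0,-0.018,-0.02,0,0,0],[0,-0.018,-0.03,0,0,0],[0,-0.018,-0.04,0,0,0],[0,-0.018,-0.05,0,0,0],[0,-0.018,-0.06,0,0,0],[0,-0.018,-0.06,0,0,0]]]' 0 45; python3 -m creep '[[[0,0,0,0,0,0],[0,0,0,0,0,0],[0,0,0,0,0,0],[0,0,0,0,0,0],[0,0,0,0,0,0],[0,0,0,0,0,0],[0,0,0,0,0,0],[0,0,0,0,0,0]]]'
```

```text
time_s: 3.48
tcp_pos: [0.5865, 0.0496, 0.1185]
eef_rot: [-0.01, 1.0, -0.001, -0.0]
ft_force: [7.4, -4.8, -17.8]
gripper_width: 0.013
finger_force: 45.0
time_s: 4.15
tcp_pos: [0.5865, 0.0496, 0.1185]
eef_rot: [-0.01, 1.0, -0.001, -0.0]
ft_force: [7.5, -4.3, -16.6]
gripper_width: 0.0125
finger_force: 45.0
```

```bash
python3 -m creep '[[[-0.005,0,0,0,0,-0.12],[-0.005,0,0,0,0,-0.24],[-0.005,0,0,0,0,-0.36],[-0.005,0,0,0,0,-0.48],[-0.005,0,0,0,0,-0.6],[-0.005,0,0,0,0,-0.72],[-0.005,0,0,0,0,-0.84],[-0.005,0,0,0,0,-0.84]]]' ; python3 -m creep '[[[0,0,0,0,0,-0.12],[0,0,0,0,0,-0.24],[0,0,0,0,0,-0.36],[0,0,0,0,0,-0.48],[0,0,0,0,0,-0.6],[0,0,0,0,0,-0.72],[0,0,0,0,0,-0.84],[0,0,0,0,0,-0.84]]]' ; python3 -m creep '[[[0,0,0,0,0,-0.12],[0,0,0,0,0,-0.24],[0,0,0,0,0,-0.36],[0,0,0,0,0,-0.48],[0,0,0,0,0,-0.6],[0,0,0,0,0,-0.66],[0,0,0,0,0,-0.66],[0,0,0,0,0,-0.66]]]'; python3 -c "
from h import *
to([.589,.05,.118],1.59)"
```

```text
time_s: 4.82
tcp_pos: [0.5871, 0.0479, 0.1185]
eef_rot: [-0.22, 0.975, -0.002, -0.002]
ft_force: [3.7, -10.7, -14.4]
gripper_width: 0.0128
finger_force: 45.0
time_s: 5.48
tcp_pos: [0.5881, 0.0465, 0.1186]
eef_rot: [-0.418, 0.908, -0.003, -0.002]
ft_force: [7.3, -16.1, -16.4]
gripper_width: 0.0127
finger_force: 45.0
time_s: 6.15
tcp_pos: [0.5892, 0.0458, 0.1186]
eef_rot: [-0.561, 0.828, -0.003, -0.001]
ft_force: [10.1, -18.4, -18.7]
gripper_width: 0.0128
finger_force: 45.0
shift units [-0.013  0.006  0.002] rz units 2.342 curyaw 2.761 q6 -2.805562293545555
```

```bash
python3 -m creep '[[[0,0,0.005,0,0,0],[0,0,0.01,0,0,0],[0,0,0.012,0,0,0],[0,0,0.012,0,0,0],[0,0,0.012,0,0,0],[0,0,0.012,0,0,0],[0,0,0.012,0,0,0],[0,0,0.012,0,0,0]]]' ; python3 -m creep '[[[0,0,0,0,0,0],[0,0,0,0,0,0],[0,0,0,0,0,0],[0,0,0,0,0,0],[0,0,-0.08,0,0,0],[0,0,-0.18,0,0,0],[0,0,-0.28,0,0,0],[0,0,-0.38,0,0,0]]]' 0.6 30; python3 -m creep '[[[0,0,0,0,0,0.2],[0,0,0,0,0,0.4],[0,0,0,0,0,0.6],[0,0,0,0,0,0.8],[0,0,0,0,0,1],[0,0,0,0,0,1],[0,0,0,0,0,1],[0,0,0,0,0,1]]]'; python3 -c "
from h import *
to([.535,-.128,.22],1.59)"
```

```text
time_s: 6.82
tcp_pos: [0.5894, 0.0458, 0.1164]
eef_rot: [-0.561, 0.828, -0.004, -0.001]
ft_force: [7.0, -18.4, -10.9]
gripper_width: 0.0127
finger_force: 45.0
time_s: 7.48
tcp_pos: [0.5872, 0.051, 0.2321]
eef_rot: [-0.561, 0.828, 0.0, -0.0]
ft_force: [0.6, -0.5, 0.2]
gripper_width: 0.0545
finger_force: 0.0
time_s: 8.15
tcp_pos: [0.5876, 0.0506, 0.2308]
eef_rot: [-0.34, 0.94, 0.0, 0.0]
ft_force: [-0.3, -0.2, 0.4]
gripper_width: 0.0552
finger_force: 0.0
shift units [ 0.515 -0.346  0.036] rz units 1.349 curyaw 2.264 q6 -2.308534834194816
```

```bash
python3 -m creep '[[[0.06,-0.04,0,0,0,0.17],[0.13,-0.09,0,0,0,0.35],[0.2,-0.13,0,0,0,0.52],[0.26,-0.17,0,0,0,0.7],[0.32,-0.22,0.02,0,0,0.85],[0.4,-0.27,0.02,0,0,1],[0.46,-0.31,0.03,0,0,1],[0.515,-0.346,0.03,0,0,1]]]' ; python3 -m creep '[[[0,0,0,0,0,0.17],[0,0,0,0,0,0.35],[0,0,0,0,0,0.35],[0,0,0,0,0,0.35],[0,0,0,0,0,0.35],[0,0,0,0,0,0.35],[0,0,0,0,0,0.35],[0,0,0,0,0,0.35]]]'
python3 - <<'E'
from h import *
c,p,d=snap('wrist'); P=cloud(c,d); h=P[...,2]; cv2.imwrite('pics/w2.png',p); np.savez('w2.npz',p=p,d=d)
near=(abs(P[...,0]-.54)<.05)&(abs(P[...,1]+.13)<.05)
for lo,hi,zz in [(.078,.095,.088)]:
  for k in cv2.findContours((near&(h>lo)&(h<hi)).astype(np.uint8),0,1)[0]:
    if cv2.contourArea(k)<50: continue
    k=k[:,0]; q=onplane(c,k[:,0],k[:,1],zz)[:,:2]; print(cv2.minAreaRect((q*1000).astype(np.float32)), k.mean(0))
b,g,r=[p[...,i].astype(int) for i in range(3)]
m=(r>90)&(g<r*.45)&(b<r*.45)&(h>.11)&(h<.16); print('tee',m.sum(),np.median(P[m],0) if m.any() else '')
to([.535,-.128,.22],1.59)
E
```

```text
time_s: 8.82
tcp_pos: [0.5339, -0.1294, 0.2212]
eef_rot: [-0.096, 0.995, 0.0, -0.0]
ft_force: [-0.5, -0.3, 0.3]
gripper_width: 0.0549
finger_force: 0.0
time_s: 9.48
tcp_pos: [0.5347, -0.128, 0.2216]
eef_rot: [-0.008, 1.0, 0.0, 0.0]
ft_force: [0.3, 0.0, -0.1]
gripper_width: 0.0551
finger_force: 0.0
((579.4766845703125, -101.94210815429688), (17.771482467651367, 42.57037353515625), 0.935664176940918) [308.13821138 245.21138211]
((541.6906127929688, -142.24465942382812), (34.190895080566406, 13.39722728729248), 0.5450397729873657) [264.74193548 204.69892473]
tee 0 
shift units [-0.001 -0.     0.005] rz units -0.006 curyaw 1.587 q6 -1.961457242283187
```

View pics/w2.png

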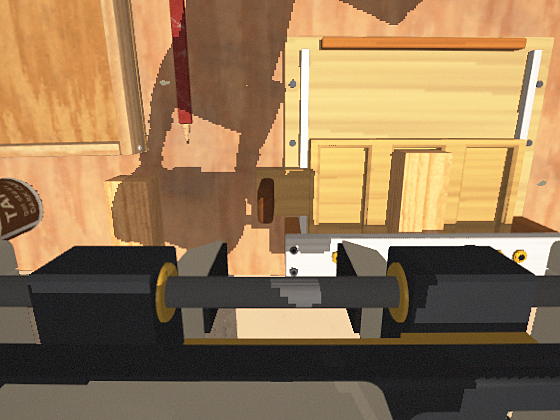

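The pull's top is at (265,200): 34×13.4 mm, centred at (0.542, −0.142). That matches the given size.

```bash
python3 -m creep '[[[-0.02,-0.047,0.05,0,0,0],[-0.02,-0.047,0.14,0,0,0],[-0.02,-0.047,0.23,0,0,0],[-0.02,-0.047,0.32,0,0,0],[-0.02,-0.047,0.4,0,0,0],[-0.02,-0.047,0.47,0,0,0],[-0.02,-0.047,0.52,0,0,0],[-0.02,-0.047,0.55,0,0,0]]]' ; python3 -m creep '[[[0,0,0,0,0,0],[0,0,0,0,0,0],[0,0,0,0,0,0],[0,0,0,0,0,0],[0,0,0,0,0,0],[0,0,0,0,0,0],[0,0,0,0,0,0],[0,0,0,0,0,0]]]' 0 40;  python3 -m creep '[[[0.03,0,0,0,0,0],[0.07,0,0,0,0,0],[0.11,0,0,0,0,0],[0.16,0,0,0,0,0],[0.21,0,0,0,0,0],[0.25,0,0,0,0,0],[0.28,0,0,0,0,0],[0.29,0,0,0,0,0]]]'; python3 -m creep '[[[0,0,0,0,0,0],[0,0,0,0,0,0],[0,0,0,0,0,0],[0,0,0,0,0,0],[0,0,0,0,0,0],[0,0,0,0,0,0],[0,0,0,0,0,0],[0,0,0,0,0,0]]]'
```

```text
time_s: 10.2
tcp_pos: [0.54, -0.1418, 0.0546]
eef_rot: [-0.008, 1.0, 0.001, -0.001]
ft_force: [0.0, 0.2, 1.6]
gripper_width: 0.0551
finger_force: 0.0
time_s: 10.87
tcp_pos: [0.5412, -0.143, 0.0572]
eef_rot: [-0.008, 1.0, -0.001, 0.001]
ft_force: [-1.9, -4.0, 3.0]
gripper_width: 0.0136
finger_force: 40.0
time_s: 11.53
tcp_pos: [0.456, -0.1447, 0.0573]
eef_rot: [-0.007, 1.0, -0.001, 0.003]
ft_force: [17.3, -0.3, -12.1]
gripper_width: 0.0138
finger_force: 40.0
time_s: 12.2
tcp_pos: [0.4561, -0.1447, 0.0572]
eef_rot: [-0.008, 1.0, -0.001, 0.002]
ft_force: [5.6, -4.0, -3.2]
gripper_width: 0.0138
finger_force: 40.0
```

```bash
python3 -m creep '[[[0,0,0,0,0,0],[0,0,0,0,0,0],[0,0,0,0,0,0],[0,0,0,0,0,0],[0,0,-0.1,0,0,0],[0,0,-0.2,0,0,0],[0,0,-0.3,0,0,0],[0,0,-0.4,0,0,0]]]' 0.6; python3 -m creep '[[[0,0.08,-0.04,0,0,0],[0,0.16,-0.1,0,0,0],[0,0.26,-0.16,0,0,0],[0,0.36,-0.2,0,0,0],[0,0.44,-0.2,0,0,0],[0,0.5,-0.2,0,0,0],[0,0.52,-0.2,0,0,0],[0,0.52,-0.2,0,0,0]]]' 1
python3 - <<'E'
from h import *
c,p,d=snap('wrist'); P=cloud(c,d); h=P[...,2]; cv2.imwrite('pics/w3.png',p); np.savez('w3.npz',p=p,d=d)
near=(abs(P[...,0]-.45)<.09)&(abs(P[...,1]-.01)<.15)
for k in cv2.findContours((near&(h>.053)&(h<.068)).astype(np.uint8),0,1)[0]:
    if cv2.contourArea(k)<200: continue
    k=k[:,0]; q=onplane(c,k[:,0],k[:,1],.06)[:,:2]; print(cv2.minAreaRect((q*1000).astype(np.float32)), k.mean(0))
s=sense(); print(s['tcp_pos'])
E
```

```text
time_s: 12.87
tcp_pos: [0.4534, -0.1431, 0.1778]
eef_rot: [-0.008, 1.0, 0.0, -0.0]
ft_force: [0.4, -0.2, 0.3]
gripper_width: 0.0549
finger_force: 0.0
time_s: 13.53
tcp_pos: [0.4511, 0.0136, 0.2366]
eef_rot: [-0.009, 1.0, 0.0, -0.0]
ft_force: [-0.0, -0.5, -0.7]
gripper_width: 0.0914
finger_force: 0.0
((465.0694580078125, 10.169986724853516), (110.39269256591797, 44.87647247314453), 1.1726958751678467) [276.98293515 198.22525597]
[0.45132582 0.01261193 0.23647637]
```

View pics/w3.png

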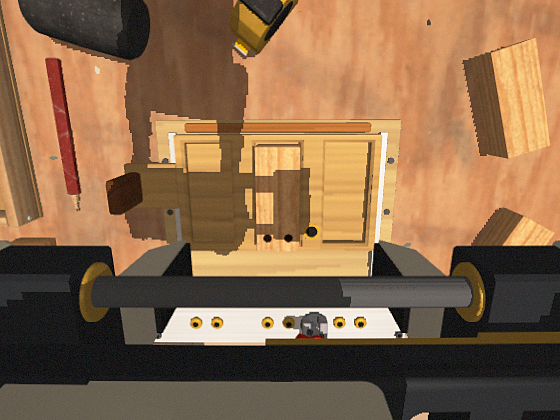

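The drilled piece is in the middle pocket at (277,198), with its holes at (267,238) and (289,238). It measures 110.4×44.9 mm, centred at (0.465, 0.010).

```bash
python3 -m creep '[[[-0.046,-0.008,0.1,0,0,0],[-0.046,-0.008,0.2,0,0,0],[-0.046,-0.008,0.3,0,0,0],[-0.046,-0.008,0.4,0,0,0],[-0.046,-0.008,0.5,0,0,0],[-0.046,-0.008,0.58,0,0,0],[-0.046,-0.008,0.64,0,0,0],[-0.046,-0.008,0.66,0,0,0]]]' 0.75; python3 -m creep '[[[0,0,0,0,0,0],[0,0,0,0,0,0],[0,0,0,0,0,0],[0,0,0,0,0,0],[0,0,0,0,0,0],[0,0,0,0,0,0],[0,0,0,0,0,0],[0,0,0,0,0,0]]]' 0 45;  python3 -m creep '[[[0,0,-0.04,0,0,0],[0,0,-0.1,0,0,0],[0,0,-0.18,0,0,0],[0,0,-0.26,0,0,0],[0,0,-0.34,0,0,0],[0,0,-0.42,0,0,0],[0,0,-0.5,0,0,0],[0,0,-0.5,0,0,0]]]'
python3 - <<'E'
from h import *
to([.46,-.42,.18],1.59)
c=eyes.get_calibration('top'); z=np.load('top0.npz'); P=cloud(c,z['d'])
# tool tray rim from depth
h=P[...,2]; m=(h>.034)&(h<.05)&(P[...,1]<-.28)&(P[...,1]>-.62)&(P[...,0]<.53)
q=P[m]; 
for y0 in np.arange(-.31,-.62,-.03):
    t=q[(abs(q[:,1]-y0)<.01)]; print(y0.round(2),len(t),t[:,0].min().round(3) if len(t) else '',t[:,0].max().round(3) if len(t) else '')
for x0 in [.3,.35,.4,.45]:
    t=q[abs(q[:,0]-x0)<.008]; print(x0,np.unique(t[:,1].round(2)))
E
```

```text
time_s: 14.25
tcp_pos: [0.4636, 0.0092, 0.0359]
eef_rot: [-0.007, 1.0, 0.0, -0.003]
ft_force: [-0.2, -0.1, 1.4]
gripper_width: 0.0686
finger_force: 0.0
time_s: 14.92
tcp_pos: [0.4662, 0.01, 0.0397]
eef_rot: [-0.008, 1.0, -0.0, 0.001]
ft_force: [-0.9, -1.2, 7.0]
gripper_width: 0.0446
finger_force: 45.0
time_s: 15.58
tcp_pos: [0.4676, 0.0101, 0.1932]
eef_rot: [-0.008, 1.0, -0.001, 0.004]
ft_force: [1.1, -0.1, -0.2]
gripper_width: 0.045
finger_force: 45.0
shift units [ 0.048 -1.433  0.045] rz units -0.007 curyaw 1.586 q6 -1.7289727340404804
-0.31 131 0.046 0.506
-0.34 77 0.046 0.506
-0.37 82 0.048 0.507
-0.4 75 0.048 0.507
-0.43 71 0.052 0.511
-0.46 228 -0.055 0.511
-0.49 233 -0.021 0.512
-0.52 224 -0.02 0.513
-0.55 172 -0.018 0.53
-0.58 826 0.056 0.52
-0.61 0  
0.3 [-0.59 -0.58 -0.57 -0.3  -0.29]
0.35 [-0.58 -0.57 -0.29 -0.28]
0.4 [-0.58 -0.57 -0.29 -0.28]
0.45 [-0.58 -0.57 -0.29 -0.28]
```

```bash
python3 -m creep '[[[0.02,-0.08,0,0,0,0],[0.04,-0.18,0,0,0,0],[0.06,-0.28,0,0,0,0],[0.08,-0.38,0,0,0,0],[0.1,-0.48,0,0,0,0],[0.12,-0.58,0,0,0,0],[0.14,-0.68,0,0,0,0],[0.14,-0.75,0,0,0,0]]]';  python3 -m creep '[[[0,-0.1,0,0,0,0],[0,-0.2,0,0,0,0],[0,-0.3,0,0,0,0],[0,-0.4,0,0,0,0],[0,-0.5,0,0,0,0],[0,-0.6,0,0,0,0],[0,-0.7,0,0,0,0],[0,-0.75,0,0,0,0]]]'; python3 -m creep '[[[0,0,0,0,0,0],[0,0,0.1,0,0,0],[0,0,0.2,0,0,0],[0,0,0.3,0,0,0],[0,0,0.3,0,0,0],[0,0,0.3,0,0,0],[0,0,0.3,0,0,0],[0,0,0.3,0,0,0]]]';python3 - <<'E'
from h import *
to([.425,-.44,.023],1.59)
c,p,d=snap('wrist'); P=cloud(c,d); cv2.imwrite('pics/w4.png',p)
E
```

```text
time_s: 16.25
tcp_pos: [0.4255, -0.2173, 0.1882]
eef_rot: [-0.007, 1.0, 0.0, -0.0]
ft_force: [1.3, 0.3, -0.4]
gripper_width: 0.0446
finger_force: 45.0
time_s: 16.92
tcp_pos: [0.4295, -0.4432, 0.1875]
eef_rot: [-0.007, 1.0, -0.0, -0.0]
ft_force: [0.1, 0.1, -0.7]
gripper_width: 0.0447
finger_force: 45.0
time_s: 17.58
tcp_pos: [0.4312, -0.441, 0.101]
eef_rot: [-0.008, 1.0, -0.002, 0.001]
ft_force: [0.9, -0.4, -0.1]
gripper_width: 0.0444
finger_force: 45.0
shift units [0.021 0.004 0.26 ] rz units -0.007 curyaw 1.586 q6 -2.5073741758467833
```

View pics/w4.png

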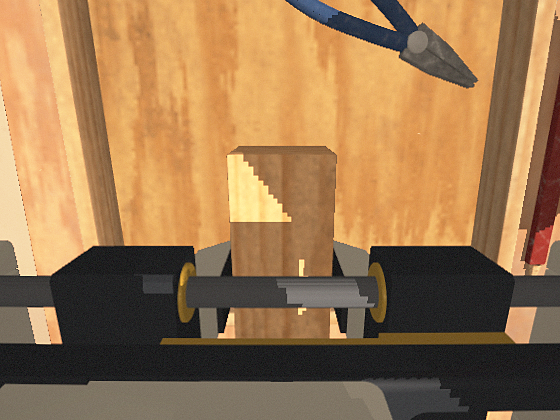

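The piece is still held level at (283,235), the floor below it is clear, and the pliers are well ahead of it at (440,55). Lowering it.

```bash
python3 -m creep '[[[0.03,0,0.05,0,0,0],[0.03,0,0.1,0,0,0],[0.03,0,0.15,0,0,0],[0.03,0,0.2,0,0,0],[0.03,0,0.23,0,0,0],[0.03,0,0.245,0,0,0],[0.03,0,0.255,0,0,0],[0.03,0,0.26,0,0,0]]]';  python3 -m creep '[[[0,0,0,0,0,0],[0,0,0,0,0,0],[0,0,0,0,0,0],[0,0,0,0,0,0],[0,0,0,0,0,0],[0,0,0,0,0,0],[0,0,0,0,0,0],[0,0,0,0,0,0]]]' 0.7; python3 -m creep '[[[0,0,-0.1,0,0,0],[0,0,-0.2,0,0,0],[0,0,-0.3,0,0,0],[0,0,-0.4,0,0,0],[0,0,-0.5,0,0,0],[0,0,-0.6,0,0,0],[0,0,-0.66,0,0,0],[0,0,-0.66,0,0,0]]]';python3 - <<'E'
from h import *
c,p,d=snap('top'); P=cloud(c,d); h=P[...,2]; cv2.imwrite('pics/t5.png',p)
for nm,x,y,r,lo,hi,zz in [('A',.5404,.276,.09,.028,.046,.038),('B',.360,.2544,.09,.028,.046,.038),('C',.586,-.289,.075,.028,.046,.038),('D',.425,-.44,.08,.03,.055,.044)]:
  near=(np.hypot(P[...,0]-x,P[...,1]-y)<r)&(h>lo)&(h<hi)
  for k in cv2.findContours(near.astype(np.uint8),0,1)[0]:
    if cv2.contourArea(k)<150: continue
    k=k[:,0]; q=onplane(c,k[:,0],k[:,1],zz)[:,:2]; print(nm,cv2.minAreaRect((q*1000).astype(np.float32)), k.mean(0))
to([.586,-.289,.22],1.59); 
E
```

```text
time_s: 18.3
tcp_pos: [0.4213, -0.4405, 0.0241]
eef_rot: [-0.008, 1.0, -0.0, 0.0]
ft_force: [-8.9, 10.0, 31.7]
gripper_width: 0.0444
finger_force: 45.0
time_s: 18.97
tcp_pos: [0.4212, -0.4404, 0.0204]
eef_rot: [-0.008, 1.0, 0.0, -0.0]
ft_force: [0.2, -0.0, -0.9]
gripper_width: 0.0642
finger_force: 0.0
time_s: 19.63
tcp_pos: [0.4224, -0.442, 0.2237]
eef_rot: [-0.008, 1.0, -0.003, 0.003]
ft_force: [-0.2, -0.5, 0.2]
gripper_width: 0.0642
finger_force: 0.0
A ((540.3697509765625, 275.95391845703125), (50.85757064819336, 111.20101928710938), 63.6763801574707) [165.7755102  189.53061224]
B ((360.0731506347656, 254.5155029296875), (109.29633331298828, 45.646522521972656), 19.8817138671875) [169.6728972  254.74766355]
C ((585.876708984375, -289.12158203125), (47.204124450683594, 111.03533935546875), 88.52748107910156) [372.44954128 175.80733945]
D ((427.6263427734375, -436.6573486328125), (94.31915283203125, 48.8658332824707), 1.5393033027648926) [426.59090909 232.23863636]
shift units [-0.555  0.499  0.003] rz units -0.008 curyaw 1.586 q6 -2.519437254585778
```

```bash
python3 -m creep '[[[-0.07,0.09,0,0,0,0],[-0.14,0.18,0,0,0,0],[-0.21,0.27,0,0,0,0],[-0.28,0.36,0,0,0,0],[-0.35,0.44,0,0,0,0],[-0.41,0.51,-0.03,0,0,0],[-0.41,0.51,-0.03,0,0,0],[-0.41,0.51,-0.03,0,0,0]]]' 1
cat > blk.py <<'E'
from h import *
import sys
def look(x,y,zt=.038,r=.09,fn=None):
    c,p,d=snap('wrist'); P=cloud(c,d); h=P[...,2]
    if fn: cv2.imwrite(fn,p)
    near=(np.hypot(P[...,0]-x,P[...,1]-y)<r)&(abs(h-zt)<.007)
    for k in cv2.findContours(near.astype(np.uint8),0,1)[0]:
        if cv2.contourArea(k)<800: continue
        k=k[:,0]; q=onplane(c,k[:,0],k[:,1],zt)[:,:2]; (cx,cy),(w,hh),a=cv2.minAreaRect((q*1000).astype(np.float32))
        yaw=np.radians(a if w<hh else a+90)   # direction of the short side = closing axis
        print('centre',round(cx,1),round(cy,1),'size',round(w,1),round(hh,1),'short yaw',round(yaw,3),'rows',k[:,1].min(),k[:,1].max(),'cols',k[:,0].min(),k[:,0].max())
        to([cx/1000,cy/1000,zt-.019],yaw)
if __name__=='__main__': look(float(sys.argv[1]),float(sys.argv[2]))
E
python3 blk.py .586 -.289
```

```text
time_s: 20.35
tcp_pos: [0.5423, -0.2842, 0.2263]
eef_rot: [-0.009, 1.0, 0.0, -0.001]
ft_force: [0.2, -0.7, -0.5]
gripper_width: 0.0917
finger_force: 0.0
centre 586.4 -288.8 size 110.1 44.9 short yaw 1.581 rows 175 272 cols 254 297
shift units [-0.151 -0.015  0.69 ] rz units 0.011 curyaw 1.587 q6 -2.1968217029284745
```

```bash
python3 -m creep '[[[-0.05,-0.01,0.1,0,0,0],[-0.1,-0.015,0.2,0,0,0],[-0.15,-0.015,0.3,0,0,0],[-0.15,-0.015,0.4,0,0,0],[-0.15,-0.015,0.5,0,0,0],[-0.15,-0.015,0.6,0,0,0],[-0.15,-0.015,0.66,0,0,0],[-0.15,-0.015,0.685,0,0,0]]]' 0.75; python3 -m creep '[[[0,0,0,0,0,0],[0,0,0,0,0,0],[0,0,0,0,0,0],[0,0,0,0,0,0],[0,0,0,0,0,0],[0,0,0,0,0,0],[0,0,0,0,0,0],[0,0,0,0,0,0]]]' 0 45;  python3 -m creep '[[[0,0,-0.04,0,0,0],[0,0,-0.1,0,0,0],[0,0,-0.18,0,0,0],[0,0,-0.26,0,0,0],[0,0,-0.34,0,0,0],[0,0,-0.42,0,0,0],[0,0,-0.5,0,0,0],[0,0,-0.5,0,0,0]]]'
python3 - <<'E'
from h import *
# pocket outlines in w3 (tcp then .4513,.0126,.2365): print depth profiles
z=np.load('w3.npz'); c=eyes.get_calibration('wrist'); 
to([.465,-.065,.18],1.591)
E
```

```text
time_s: 21.07
tcp_pos: [0.5836, -0.2894, 0.0174]
eef_rot: [-0.007, 1.0, 0.002, -0.003]
ft_force: [-0.5, -0.6, -0.2]
gripper_width: 0.069
finger_force: 0.0
time_s: 21.73
tcp_pos: [0.5877, -0.2901, 0.0239]
eef_rot: [-0.008, 1.0, -0.001, 0.001]
ft_force: [-1.6, -0.7, 5.5]
gripper_width: 0.0444
finger_force: 45.0
time_s: 22.4
tcp_pos: [0.589, -0.2905, 0.1787]
eef_rot: [-0.008, 1.0, -0.003, 0.004]
ft_force: [-0.2, -0.8, 0.1]
gripper_width: 0.0448
finger_force: 45.0
shift units [ 0.402  0.758 -0.012] rz units -0.009 curyaw 1.586 q6 -2.161219348706318
```

```bash
python3 -m creep '[[[0.07,0.07,-0.02,0,0,0],[0.14,0.14,-0.04,0,0,0],[0.21,0.21,-0.06,0,0,0],[0.28,0.28,-0.08,0,0,0],[0.35,0.36,-0.1,0,0,0],[0.42,0.44,-0.12,0,0,0],[0.46,0.5,-0.13,0,0,0],[0.46,0.5,-0.13,0,0,0]]]'
cat > pock.py <<'E'
from h import *
import sys
c,p,d=snap('wrist'); cv2.imwrite('pics/'+sys.argv[1],p); P=cloud(c,d); h=P[...,2]
np.savez('pk.npz',p=p,d=d,**{k:np.array(v) for k,v in c.items()})
near=(abs(P[...,0]-.465)<.09)&(abs(P[...,1]-.01)<.12)
print('tray top z',np.median(h[near&(abs(h-.034)<.005)]),'floor',np.median(h[near&(abs(h-.022)<.005)]))
for k in cv2.findContours((near&(abs(h-.022)<.005)).astype(np.uint8),0,1)[0]:
    if cv2.contourArea(k)<500: continue
    k=k[:,0]; q=onplane(c,k[:,0],k[:,1],.022)[:,:2]; print('floor',np.round(cv2.minAreaRect((q*1000).astype(np.float32))[0],1),np.round(cv2.minAreaRect((q*1000).astype(np.float32))[1],1),'x',q[:,0].min(),q[:,0].max(),'y',q[:,1].min(),q[:,1].max())
to([.465,-.065,.18],1.591)
E
python3 pock.py w6.png
```

```text
time_s: 23.07
tcp_pos: [0.4441, -0.1383, 0.2118]
eef_rot: [-0.009, 1.0, 0.001, -0.0]
ft_force: [0.5, 1.4, -0.5]
gripper_width: 0.0447
finger_force: 45.0
tray top z 0.033931457361136924 floor 0.02244258476052663
floor [465.7 -60.6] [108.1  44.3] x 0.41128201525412567 0.519408013396582 y -0.08308954887533129 -0.03764375822947928
floor [465.   90.3] [114.9  48.1] x 0.4072045263408997 0.5222874213291853 y 0.06541740702991403 0.1148168720856644
floor [459.2  13.8] [100.  49.] x 0.4088012549559617 0.5094343995029151 y -0.011490640425815546 0.038960814405933325
floor [393.1   9.2] [ 10.1 201.1] x 0.38604407928969253 0.4000429149719272 y -0.09136210935804949 0.10967931408943563
shift units [-0.069  0.249  0.106] rz units -0.006 curyaw 1.588 q6 -2.056754267294569
```

View pics/w6.png

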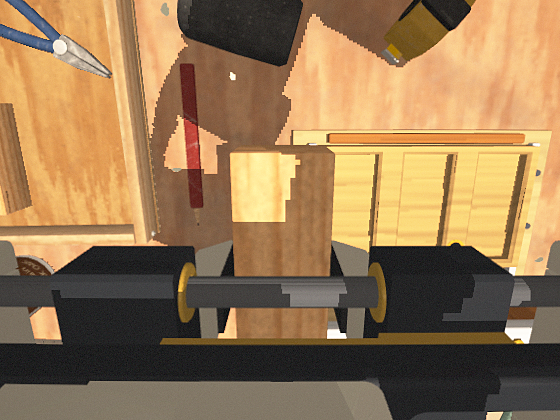

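The wrist view shows the blank still gripped at (283,215) and the empty pockets at (355,200), (425,200) and (500,200). The left pocket floor measures 115×48 mm, and the tray top is at 0.034.

```bash
python3 -m creep '[[[-0.02,0.06,0,0,0,0],[-0.04,0.14,0,0,0,0],[-0.06,0.22,0.06,0,0,0],[-0.065,0.246,0.14,0,0,0],[-0.065,0.246,0.22,0,0,0],[-0.065,0.246,0.3,0,0,0],[-0.065,0.246,0.35,0,0,0],[-0.065,0.246,0.37,0,0,0]]]'; python3 -m creep '[[[0,0,0,0,0,0],[0,0,0,0,0,0],[0,0,0,0,0,0],[0,0,0,0,0,0],[0,0,0,0,0,0],[0,0,0,0,0,0],[0,0,0,0,0,0],[0,0,0,0,0,0]]]'
python3 - <<'E'
from h import *
to([.4675,-.0645,.048],1.591)
c,p,d=snap('wrist'); P=cloud(c,d); h=P[...,2]; t=.1-.0239+.038
# held block's near (robot-side) end: top-face points
s=sense()['tcp_pos']; m=(abs(P[...,0]-s[0])<.08)&(abs(P[...,1]-s[1])<.02)&(h>.06)&(h<.16)
q=P[m]; top=q[q[:,0]<s[0]-.02]; print(s.round(4),'front edge x',np.percentile(top[:,0],1).round(4),'h',np.percentile(top[:,2],[5,50,95]).round(4))
E
```

```text
time_s: 23.78
tcp_pos: [0.4642, -0.0674, 0.0975]
eef_rot: [-0.008, 1.0, 0.001, -0.002]
ft_force: [0.2, 0.0, -1.8]
gripper_width: 0.0444
finger_force: 45.0
time_s: 24.45
tcp_pos: [0.4651, -0.0674, 0.1003]
eef_rot: [-0.008, 1.0, -0.0, 0.0]
ft_force: [0.1, -0.0, 0.6]
gripper_width: 0.0447
finger_force: 45.0
shift units [-0.008  0.01   0.174] rz units -0.01 curyaw 1.586 q6 -1.8934566485008666
[ 0.4651 -0.0674  0.1003] front edge x 0.4092 h [0.1021 0.1146 0.1156]
```

```bash
python3 -m creep '[[[-0.008,0.01,0.02,0,0,0],[-0.008,0.01,0.05,0,0,0],[-0.008,0.01,0.08,0,0,0],[-0.008,0.01,0.11,0,0,0],[-0.008,0.01,0.13,0,0,0],[-0.008,0.01,0.15,0,0,0],[-0.008,0.01,0.17,0,0,0],[-0.008,0.01,0.182,0,0,0]]]'; python3 -m creep '[[[0,0,0,0,0,0],[0,0,0,0,0,0],[0,0,0,0,0,0],[0,0,0,0,0,0],[0,0,0,0,0,0],[0,0,0,0,0,0],[0,0,0,0,0,0],[0,0,0,0,0,0]]]'
```

```text
time_s: 25.17
tcp_pos: [0.4677, -0.0644, 0.0455]
eef_rot: [-0.008, 1.0, 0.0, 0.0]
ft_force: [-3.8, 8.2, 48.1]
gripper_width: 0.0445
finger_force: 45.0
time_s: 25.83
tcp_pos: [0.4679, -0.0645, 0.0458]
eef_rot: [-0.008, 1.0, -0.0, 0.001]
ft_force: [2.0, -0.6, 5.5]
gripper_width: 0.0444
finger_force: 45.0
```

```bash
python3 -m creep '[[[0,0,0,0,0,0],[0,0,0,0,0,0],[0,0,0,0,0,0],[0,0,-0.1,0,0,0],[0,0,-0.2,0,0,0],[0,0,-0.32,0,0,0],[0,0,-0.44,0,0,0],[0,0,-0.54,0,0,0]]]' 0.75; python3 -m creep '[[[0,0.08,-0.04,0,0,0],[0,0.18,-0.08,0,0,0],[0,0.28,-0.08,0,0,0],[-0.03,0.38,-0.08,0,0,0],[-0.06,0.48,-0.08,0,0,0],[-0.09,0.6,-0.08,0,0,0],[-0.12,0.72,-0.08,0,0,0],[-0.14,0.84,-0.08,0,0,0]]]' 1;  python3 -m creep '[[[0,0.08,0,0,0,0.1],[0,0.16,0,0,0,0.2],[0,0.22,0,0,0,0.3],[0,0.26,0,0,0,0.4],[0,0.28,0,0,0,0.5],[0,0.28,0,0,0,0.6],[0,0.28,0,0,0,0.6],[0,0.28,0,0,0,0.6]]]'; python3 blk.py .540 .276
```

```text
time_s: 26.5
tcp_pos: [0.4669, -0.0643, 0.2095]
eef_rot: [-0.008, 1.0, 0.0, -0.0]
ft_force: [1.2, -0.0, -0.5]
gripper_width: 0.0687
finger_force: 0.0
time_s: 27.17
tcp_pos: [0.5053, 0.1897, 0.2309]
eef_rot: [-0.007, 1.0, -0.0, -0.001]
ft_force: [1.8, -0.6, -0.4]
gripper_width: 0.0919
finger_force: 0.0
time_s: 27.83
tcp_pos: [0.5038, 0.272, 0.2309]
eef_rot: [0.141, 0.99, -0.0, -0.001]
ft_force: [-0.1, -0.6, -0.2]
gripper_width: 0.0918
finger_force: 0.0
centre 541.2 279.5 size 45.1 110.6 short yaw 1.117 rows 162 264 cols 269 327
shift units [-0.112  0.06   0.707] rz units 0.34 curyaw 1.287 q6 -0.9264303045616369
```

```bash
python3 -m creep '[[[-0.05,0.03,0.05,0,0,0.15],[-0.11,0.06,0.14,0,0,0.34],[-0.11,0.06,0.24,0,0,0.34],[-0.11,0.06,0.34,0,0,0.34],[-0.11,0.06,0.44,0,0,0.34],[-0.11,0.06,0.54,0,0,0.34],[-0.11,0.06,0.64,0,0,0.34],[-0.11,0.06,0.7,0,0,0.34]]]' 0.8; python3 -m creep '[[[0,0,0.01,0,0,0],[0,0,0.015,0,0,0],[0,0,0.015,0,0,0],[0,0,0.015,0,0,0],[0,0,0.015,0,0,0],[0,0,0.015,0,0,0],[0,0,0.015,0,0,0],[0,0,0.015,0,0,0]]]'; python3 -c "
from h import *
to([.5415,.2793,.019],1.117)"
```

```text
time_s: 28.55
tcp_pos: [0.5394, 0.2791, 0.0182]
eef_rot: [0.225, 0.974, -0.001, -0.002]
ft_force: [-0.8, -0.4, -0.8]
gripper_width: 0.0736
finger_force: 0.0
time_s: 29.22
tcp_pos: [0.5412, 0.2803, 0.0176]
eef_rot: [0.225, 0.974, 0.0, 0.0]
ft_force: [0.8, -1.4, -0.3]
gripper_width: 0.0738
finger_force: 0.0
shift units [-0.002 -0.003 -0.005] rz units -0.002 curyaw 1.116 q6 -0.7639814537183314
```

```bash
python3 -m creep '[[[0,0,0,0,0,0],[0,0,0,0,0,0],[0,0,0,0,0,0],[0,0,0,0,0,0],[0,0,0,0,0,0],[0,0,0,0,0,0],[0,0,0,0,0,0],[0,0,0,0,0,0]]]' 0 45; python3 -m creep '[[[0,0,-0.04,0,0,0],[0,0,-0.1,0,0,0],[0,0,-0.18,0,0,0],[0,0,-0.26,0,0,0],[0,0,-0.36,0,0,0],[0,0,-0.46,0,0,0],[0,0,-0.56,0,0,0],[0,0,-0.56,0,0,0]]]'; python3 -c "
from h import *
to([.467,.0107,.19],1.591)"
```

```text
time_s: 29.88
tcp_pos: [0.5409, 0.2802, 0.017]
eef_rot: [0.225, 0.974, -0.0, -0.0]
ft_force: [-0.7, -1.2, -0.2]
gripper_width: 0.0445
finger_force: 45.0
time_s: 30.55
tcp_pos: [0.5438, 0.2813, 0.1929]
eef_rot: [0.225, 0.974, 0.003, 0.005]
ft_force: [1.5, 0.7, 0.3]
gripper_width: 0.0447
finger_force: 45.0
shift units [-0.166 -0.923  0.003] rz units -0.95 curyaw 1.116 q6 -0.76388520319975
```

```bash
python3 -m creep '[[[-0.02,-0.1,0,0,0,-0.12],[-0.04,-0.22,0,0,0,-0.25],[-0.06,-0.34,0,0,0,-0.4],[-0.08,-0.46,0,0,0,-0.55],[-0.1,-0.58,0,0,0,-0.7],[-0.12,-0.7,0,0,0,-0.82],[-0.14,-0.82,0,0,0,-0.95],[-0.16,-0.91,0,0,0,-0.95]]]'; python3 -m creep '[[[0,0,0.1,0,0,0],[0,0,0.2,0,0,0],[0,0,0.28,0,0,0],[0,0,0.32,0,0,0],[0,0,0.32,0,0,0],[0,0,0.32,0,0,0],[0,0,0.32,0,0,0],[0,0,0.32,0,0,0]]]'
cat > held.py <<'E'
from h import *
import sys
x,y,zs,zt=map(float,sys.argv[1:5])
s=sense()['tcp_pos']
c,p,d=snap('wrist'); P=cloud(c,d); h=P[...,2]; top=s[2]+zt
m=(abs(P[...,0]-s[0])<.08)&(abs(P[...,1]-s[1])<.035)&(abs(h-top)<.006)&(P[...,0]<s[0]-.015)
q=P[m]; print('tcp',s.round(4),'front edge rel tcp',(np.percentile(q[:,0],1)-s[0]).round(4),'top',np.median(q[:,2]).round(4))
e=[]
for f in np.arange(.022,.052,.003):
    t=q[abs(q[:,0]-(s[0]-f))<.0015]; e.append([-f,t[:,1].min()-s[1],t[:,1].max()-s[1]])
e=np.array(e); print('edge yaw deg',np.degrees(np.arctan(np.polyfit(e[:,0],e[:,1],1)[0])),np.degrees(np.arctan(np.polyfit(e[:,0],e[:,2],1)[0])))
to([x,y,zs],1.591)
E
python3 held.py .467 .0107 .039 .021
```

```text
time_s: 31.22
tcp_pos: [0.4628, 0.0118, 0.1855]
eef_rot: [-0.012, 1.0, -0.0, 0.0]
ft_force: [0.9, -0.0, -1.0]
gripper_width: 0.0443
finger_force: 45.0
time_s: 31.88
tcp_pos: [0.4651, 0.0139, 0.0903]
eef_rot: [-0.01, 1.0, -0.0, 0.001]
ft_force: [0.2, 0.3, -0.3]
gripper_width: 0.0445
finger_force: 45.0
tcp [0.4651 0.0139 0.0903] front edge rel tcp -0.0538 top 0.1113
edge yaw deg 1.2040123324907657 0.5112308504793331
shift units [-0.006 -0.011  0.171] rz units 0.0 curyaw 1.591 q6 -1.726513712551392
```

```bash
python3 -m creep '[[[0,-0.011,0.02,0,0,0],[0,-0.011,0.05,0,0,0],[0,-0.011,0.08,0,0,0],[0,-0.011,0.11,0,0,0],[0,-0.011,0.13,0,0,0],[0,-0.011,0.145,0,0,0],[0,-0.011,0.16,0,0,0],[0,-0.011,0.172,0,0,0]]]'; python3 -m creep '[[[0,0,0,0,0,0],[0,0,0,0,0,0],[0,0,0,0,0,0],[0,0,0,0,0,0],[0,0,0,0,0,0],[0,0,0,0,0,0],[0,0,0,0,0,0],[0,0,0,0,0,0]]]'
```

```text
time_s: 32.6
tcp_pos: [0.4659, 0.0106, 0.0387]
eef_rot: [-0.01, 1.0, -0.0, 0.002]
ft_force: [-2.2, 5.9, 48.8]
gripper_width: 0.0445
finger_force: 45.0
time_s: 33.27
tcp_pos: [0.4666, 0.0106, 0.0389]
eef_rot: [-0.01, 1.0, -0.0, 0.003]
ft_force: [1.6, 1.9, 10.3]
gripper_width: 0.0448
finger_force: 45.0
```

```bash
python3 -m creep '[[[0,0,0,0,0,0],[0,0,0,0,0,0],[0,0,0,0,0,0],[0,0,-0.1,0,0,0],[0,0,-0.2,0,0,0],[0,0,-0.32,0,0,0],[0,0,-0.44,0,0,0],[0,0,-0.54,0,0,0]]]' 0.62; python3 -m creep '[[[0.04,0.1,-0.04,0,0,-0.1],[0.1,0.2,-0.08,0,0,-0.2],[0.16,0.3,-0.08,0,0,-0.3],[0.22,0.4,-0.08,0,0,-0.4],[0.28,0.5,-0.08,0,0,-0.5],[0.34,0.6,-0.08,0,0,-0.6],[0.4,0.7,-0.08,0,0,-0.66],[0.42,0.77,-0.08,0,0,-0.66]]]' 1;  python3 -m creep '[[[0,0,0,0,0,0],[0,0,0,0,0,0],[0,0,0,0,0,0],[0,0,0,0,0,0],[0,0,0,0,0,0],[0,0,0,0,0,0],[0,0,0,0,0,0],[0,0,0,0,0,0]]]'; python3 blk.py .360 .2545
```

```text
time_s: 33.93
tcp_pos: [0.4642, 0.0106, 0.2016]
eef_rot: [-0.01, 1.0, -0.0, 0.0]
ft_force: [1.0, -0.3, 0.5]
gripper_width: 0.0569
finger_force: 0.0
time_s: 34.6
tcp_pos: [0.3309, 0.2406, 0.2232]
eef_rot: [-0.176, 0.984, 0.0, -0.001]
ft_force: [1.1, -0.3, 0.6]
gripper_width: 0.0918
finger_force: 0.0
time_s: 35.27
tcp_pos: [0.3338, 0.2386, 0.2234]
eef_rot: [-0.174, 0.985, 0.0, -0.0]
ft_force: [0.3, 0.4, 0.3]
gripper_width: 0.0917
finger_force: 0.0
centre 327.2 242.9 size 109.8 44.9 short yaw 1.916 rows 126 231 cols 265 310
shift units [0.016 0.021 0.681] rz units 0.009 curyaw 1.92 q6 -1.4868330086396004
```

Blank B has been knocked about 35 mm aside and is now at (0.327, 0.243). It is still flat and full-size, so I'm following the new position.

```bash
python3 -m creep '[[[0.016,0.02,0.05,0,0,0],[0.016,0.02,0.14,0,0,0],[0.016,0.02,0.24,0,0,0],[0.016,0.02,0.34,0,0,0],[0.016,0.02,0.44,0,0,0],[0.016,0.02,0.54,0,0,0],[0.016,0.02,0.63,0,0,0],[0.016,0.02,0.675,0,0,0]]]' 0.8; python3 -m creep '[[[0,0,0.01,0,0,0],[0,0,0.012,0,0,0],[0,0,0.012,0,0,0],[0,0,0.012,0,0,0],[0,0,0.012,0,0,0],[0,0,0.012,0,0,0],[0,0,0.012,0,0,0],[0,0,0.012,0,0,0]]]';python3 -m creep '[[[0,0,0,0,0,0],[0,0,0,0,0,0],[0,0,0,0,0,0],[0,0,0,0,0,0],[0,0,0,0,0,0],[0,0,0,0,0,0],[0,0,0,0,0,0],[0,0,0,0,0,0]]]' 0 45;python3 -m creep '[[[0,0,-0.04,0,0,0],[0,0,-0.1,0,0,0],[0,0,-0.18,0,0,0],[0,0,-0.26,0,0,0],[0,0,-0.36,0,0,0],[0,0,-0.46,0,0,0],[0,0,-0.56,0,0,0],[0,0,-0.56,0,0,0]]]'; python3 -c "
from h import *
to([.464,.0857,.19],1.591)"
```

```text
time_s: 35.98
tcp_pos: [0.3258, 0.2422, 0.0184]
eef_rot: [-0.174, 0.985, -0.0, -0.002]
ft_force: [-0.4, -0.8, -0.4]
gripper_width: 0.0732
finger_force: 0.0
time_s: 36.65
tcp_pos: [0.3273, 0.2431, 0.0177]
eef_rot: [-0.174, 0.985, 0.0, 0.0]
ft_force: [-0.6, -1.2, 0.2]
gripper_width: 0.0733
finger_force: 0.0
time_s: 37.32
tcp_pos: [0.327, 0.243, 0.0173]
eef_rot: [-0.174, 0.985, 0.0, -0.0]
ft_force: [-0.6, -0.7, -0.4]
gripper_width: 0.0447
finger_force: 45.0
time_s: 37.98
tcp_pos: [0.3295, 0.2442, 0.1902]
eef_rot: [-0.174, 0.985, 0.001, 0.005]
ft_force: [1.2, 0.6, -0.4]
gripper_width: 0.045
finger_force: 45.0
shift units [-0.24  -0.65   0.002] rz units 0.66 curyaw 1.921 q6 -1.4707736068248343
```

```bash
python3 -m creep '[[[-0.03,-0.1,0,0,0,0.1],[-0.06,-0.2,0,0,0,0.2],[-0.1,-0.3,0,0,0,0.3],[-0.14,-0.4,0,0,0,0.4],[-0.18,-0.5,0,0,0,0.5],[-0.22,-0.6,0,0,0,0.6],[-0.235,-0.645,0,0,0,0.66],[-0.235,-0.645,0,0,0,0.66]]]'; python3 -m creep '[[[0,0,0.1,0,0,0],[0,0,0.2,0,0,0],[0,0,0.28,0,0,0],[0,0,0.32,0,0,0],[0,0,0.32,0,0,0],[0,0,0.32,0,0,0],[0,0,0.32,0,0,0],[0,0,0.32,0,0,0]]]'; python3 held.py .464 .0857 .0393 .021
```

```text
time_s: 38.65
tcp_pos: [0.461, 0.0833, 0.1844]
eef_rot: [-0.008, 1.0, -0.0, -0.0]
ft_force: [-0.0, 0.5, -1.5]
gripper_width: 0.0446
finger_force: 45.0
time_s: 39.32
tcp_pos: [0.4602, 0.0858, 0.0904]
eef_rot: [-0.01, 1.0, 0.0, 0.001]
ft_force: [0.3, -0.5, -1.3]
gripper_width: 0.0449
finger_force: 45.0
tcp [0.4602 0.0858 0.0904] front edge rel tcp -0.0554 top 0.1111
edge yaw deg 1.409455618695591 0.6387299722931354
shift units [-0.012 -0.     0.17 ] rz units 0.001 curyaw 1.591 q6 -1.5715119959239048
```

```bash
python3 -m creep '[[[-0.017,0,0.02,0,0,0],[-0.017,0,0.05,0,0,0],[-0.017,0,0.08,0,0,0],[-0.017,0,0.11,0,0,0],[-0.017,0,0.13,0,0,0],[-0.017,0,0.145,0,0,0],[-0.017,0,0.16,0,0,0],[-0.017,0,0.171,0,0,0]]]'; python3 -m creep '[[[0,0,0,0,0,0],[0,0,0,0,0,0],[0,0,0,0,0,0],[0,0,0,0,0,0],[0,0,0,0,0,0],[0,0,0,0,0,0],[0,0,0,0,0,0],[0,0,0,0,0,0]]]'
```

```text
time_s: 40.03
tcp_pos: [0.4709, 0.0857, 0.0428]
eef_rot: [-0.01, 1.0, 0.0, 0.007]
ft_force: [-2.4, -0.2, 63.6]
gripper_width: 0.045
finger_force: 45.0
time_s: 40.7
tcp_pos: [0.4713, 0.0857, 0.043]
eef_rot: [-0.01, 1.0, 0.0, 0.008]
ft_force: [1.7, 0.3, 41.0]
gripper_width: 0.0447
finger_force: 45.0
```

```bash
python3 -m creep '[[[0,0,-0.05,0,0,0],[0,0,-0.1,0,0,0],[0,0,-0.15,0,0,0],[0,0,-0.17,0,0,0],[0,0,-0.17,0,0,0],[0,0,-0.17,0,0,0],[0,0,-0.17,0,0,0],[0,0,-0.17,0,0,0]]]'; python3 held.py .464 .0857 .0393 .021; python3 -c "
from h import *
c,p,d=snap('wrist'); cv2.imwrite('pics/w7.png',p); c,p,d=snap('side'); cv2.imwrite('pics/s7.png',cv2.resize(p[120:300,220:420],(800,720))[:600])"
```

```text
time_s: 41.37
tcp_pos: [0.4641, 0.0855, 0.088]
eef_rot: [-0.01, 1.0, 0.0, -0.001]
ft_force: [-0.3, 0.5, -1.2]
gripper_width: 0.045
finger_force: 45.0
tcp [0.4641 0.0855 0.088 ] front edge rel tcp -0.0556 top 0.1135
edge yaw deg -8.553105040024196 3.089927391026299
shift units [0.    0.001 0.163] rz units -0.0 curyaw 1.591 q6 -1.5715244233740673
```

View pics/w7.png

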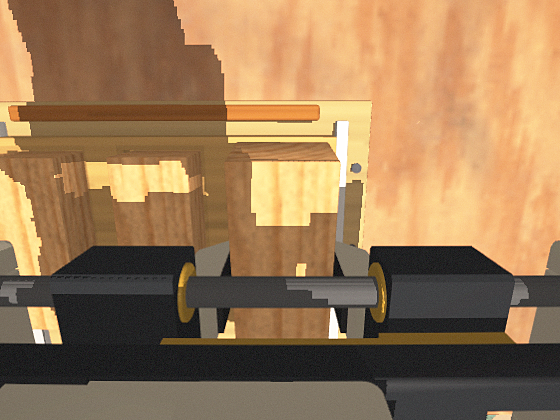

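View pics/s7.png

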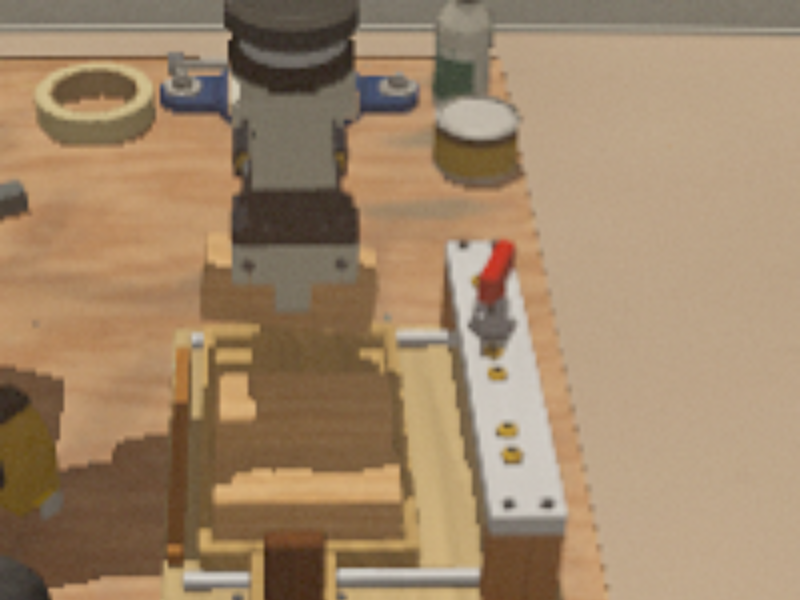

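```bash
cat > tilt.py <<'E'
from h import *
s=sense()['tcp_pos']
for n in ['wrist','side']:
    c,p,d=snap(n); P=cloud(c,d); h=P[...,2]
    m=(abs(P[...,1]-s[1])<.018)&(abs(P[...,0]-s[0])<.065)&(abs(P[...,0]-s[0])>.022)&(h>s[2]+.005)&(h<s[2]+.04)
    q=P[m]; print(n,len(q),s.round(4))
    for x in np.arange(-.065,.066,.005):
        t=q[abs(q[:,0]-s[0]-x)<.0025]
        if len(t)>3: print(round(x,3),np.percentile(t[:,2],[10,50,90]).round(4),end=' | ')
    print()
E
python3 tilt.py
```

```text
wrist 9256 [0.4645 0.0855 0.0884]
-0.055 [0.0973 0.1102 0.1176] | -0.05 [0.1163 0.1172 0.118 ] | -0.045 [0.1158 0.1166 0.1174] | -0.04 [0.1152 0.1159 0.1167] | -0.035 [0.1145 0.1153 0.1161] | -0.03 [0.1138 0.1146 0.1154] | -0.025 [0.1133 0.114  0.1148] | -0.02 [0.113  0.1138 0.1145] | 0.02 [0.1075 0.1081 0.1088] | 0.025 [0.107  0.1077 0.1083] | 0.03 [0.1063 0.1071 0.1077] | 
side 93 [0.4645 0.0855 0.0884]
-0.055 [0.1115 0.1132 0.1149] | -0.05 [0.1183 0.1189 0.1197] | -0.045 [0.1175 0.1184 0.1199] | -0.04 [0.1165 0.1184 0.1194] | 0.045 [0.1059 0.1071 0.1085] | 0.05 [0.1054 0.1068 0.108 ] | 0.055 [0.1043 0.1058 0.1073] |
```

The blank has pitched about 7° in the grip, front end high. The other two sit in their pockets at (45,200) and (155,200). I'll level it by tilting the tool and then measure again.

```bash
python3 -m creep '[[[0,0,0,0,-0.06,0],[0,0,0,0,-0.12,0],[0,0,0,0,-0.18,0],[0,0,0,0,-0.25,0],[0,0,0,0,-0.25,0],[0,0,0,0,-0.25,0],[0,0,0,0,-0.25,0],[0,0,0,0,-0.25,0]]]'; python3 tilt.py
```

```text
time_s: 42.28
tcp_pos: [0.4653, 0.0855, 0.0891]
eef_rot: [-0.01, 0.998, 0.001, 0.062]
ft_force: [-0.1, 0.2, -0.7]
gripper_width: 0.0447
finger_force: 45.0
wrist 9181 [0.4653 0.0855 0.0891]
-0.06 [0.0977 0.1051 0.1108] | -0.055 [0.0985 0.1106 0.1119] | -0.05 [0.1106 0.1114 0.1121] | -0.045 [0.1106 0.1113 0.1121] | -0.04 [0.1107 0.1114 0.1121] | -0.035 [0.1106 0.1113 0.1121] | -0.03 [0.1106 0.1114 0.1121] | -0.025 [0.1107 0.1114 0.1121] | -0.02 [0.1108 0.1115 0.1123] | 0.02 [0.1108 0.1114 0.1121] | 0.025 [0.1107 0.1114 0.112 ] | 0.03 [0.1106 0.1113 0.1119] | 
side 87 [0.4653 0.0855 0.0891]
-0.055 [0.112  0.1132 0.114 ] | -0.05 [0.1131 0.1137 0.1145] | 0.035 [0.1114 0.1128 0.114 ] | 0.04 [0.112  0.1129 0.1143] | 0.045 [0.1124 0.1136 0.1147] | 0.05 [0.1117 0.1129 0.1149] |
```

Run:
```python
from h import *
c,p,d=snap('wrist'); P=cloud(c,d); h=P[...,2]
def edge(name,z,y0,y1,tol=.005):
    m=(abs(h-z)<tol)&(P[...,1]>y0)&(P[...,1]<y1)&(P[...,0]<.47)
    v,u=np.nonzero(m); f=[]
    for cc in np.unique(u):
        f.append((cc,v[u==cc].min()-.5))
    f=np.array(f); q=onplane(c,f[:,0],f[:,1],z); a=np.polyfit(q[:,1],q[:,0],1)
    r=q[:,0]-np.polyval(a,q[:,1]); print(name,'front x med',np.median(q[:,0]).round(4),'slope',a[0].round(3),'y',q[:,1].min().round(4),q[:,1].max().round(4))
edge('held',.1114,.066,.105,.0025); edge('mid',.06,-.008,.03); edge('right',.06,-.08,-.048)
for y0 in [-.065,.01,.05]:
    t=[]
    for z,lo,hi in [(.034,.0315,.0365)]:
        m=(h>lo)&(h<hi)&(abs(P[...,1]-y0)<.006)&(P[...,0]<.44); print('tray top',y0,P[m][:,0].min().round(4),P[m][:,0].max().round(4))
m=(h>.0315)&(h<.0365)&(abs(P[...,1]-.086)<.015)&(P[...,0]<.44); print('left rim',P[m][:,0].min(),P[m][:,0].max())
```

```text
held front x med 0.4073 slope -0.02 y 0.0662 0.1045
mid front x med 0.4157 slope 0.315 y -0.0083 0.0311
right front x med 0.4172 slope 1.495 y -0.065 -0.0455
tray top -0.065 0.4094 0.4187
tray top 0.01 0.4075 0.4171
tray top 0.05 0.4068 0.44
left rim 0.40605680165630315 0.41419391676021267
```

Run:
```python
from h import *
c,p,d=snap('wrist'); P=cloud(c,d); h=P[...,2]
for n,y0 in [('right',-.064),('mid',.0107)]:
    m=(abs(h-.06)<.004)&(abs(P[...,1]-y0)<.022)&(P[...,0]<.46); 
    for a in np.arange(-.02,.021,.005):
        t=P[m&(abs(P[...,1]-y0-a)<.0025)]
        if len(t): print(n,round(y0+a,3),t[:,0].min().round(4),end=' ')
    print()
# left front wall: profile at y=.086
for x in np.arange(.402,.422,.001):
    t=h[(abs(P[...,0]-x)<.0006)&(abs(P[...,1]-.088)<.012)&(h<.05)]
    print(x.round(3),np.percentile(t,50).round(4) if len(t) else None,end=' | ')
c,p,d=snap('top'); P=cloud(c,d); h=P[...,2]
m=(abs(h-.088)<.006)&(abs(P[...,1]+.142)<.02)&(P[...,0]<.56); k=max(cv2.findContours(m.astype(np.uint8),0,1)[0],key=cv2.contourArea)[:,0]
q=onplane(c,k[:,0],k[:,1],.088)[:,:2]; print('\npull',cv2.minAreaRect((q*1000).astype(np.float32)))
```

```text
right -0.079 0.4555 right -0.074 0.4376 right -0.069 0.4185 right -0.064 0.4181 right -0.059 0.4182 right -0.054 0.418 right -0.049 0.4181 right -0.044 0.4179 
mid -0.009 0.417 mid -0.004 0.4168 mid 0.001 0.4167 mid 0.006 0.4168 mid 0.011 0.4166 mid 0.016 0.4164 mid 0.021 0.4163 mid 0.026 0.4163 mid 0.031 0.4162 
0.402 0.0121 | 0.403 0.012 | 0.404 0.012 | 0.405 0.0121 | 0.406 0.0222 | 0.407 0.0333 | 0.408 0.0341 | 0.409 0.0341 | 0.41 0.0339 | 0.411 0.0339 | 0.412 0.0335 | 0.413 0.0324 | 0.414 0.0316 | 0.415 None | 0.416 0.0222 | 0.417 0.0221 | 0.418 0.0221 | 0.419 0.0214 | 0.42 None | 0.421 None | 
pull ((464.7898864746094, -143.86199951171875), (31.309926986694336, 12.790796279907227), 0.011132074519991875)
```

The tray has crept about 7 mm towards home during the placings. The pull is now at x 0.465 and the left pocket's front wall at about 0.4147, so the blank has to go in 9 mm further back.

```bash
python3 -m creep '[[[-0.03,0,0.004,0,0,0],[-0.026,0,0.03,0,0,0],[-0.022,0,0.06,0,0,0],[-0.019,0,0.09,0,0,0],[-0.015,0,0.12,0,0,0],[-0.012,0,0.145,0,0,0],[-0.01,0,0.16,0,0,0],[-0.008,0,0.172,0,0,0]]]'; python3 -m creep '[[[0,0,0,0,0,0],[0,0,0,0,0,0],[0,0,0,0,0,0],[0,0,0,0,0,0],[0,0,0,0,0,0],[0,0,0,0,0,0],[0,0,0,0,0,0],[0,0,0,0,0,0]]]'; python3 tilt.py
```

```text
time_s: 43.2
tcp_pos: [0.4734, 0.0857, 0.0374]
eef_rot: [-0.01, 0.998, 0.001, 0.062]
ft_force: [-7.2, 0.2, 46.8]
gripper_width: 0.0444
finger_force: 45.0
time_s: 43.87
tcp_pos: [0.4736, 0.0857, 0.0382]
eef_rot: [-0.01, 0.998, 0.001, 0.063]
ft_force: [-0.5, 0.4, -1.5]
gripper_width: 0.0446
finger_force: 45.0
wrist 9175 [0.4736 0.0857 0.0382]
-0.06 [0.0472 0.0543 0.0594] | -0.055 [0.0476 0.0597 0.0609] | -0.05 [0.0596 0.0604 0.0611] | -0.045 [0.0596 0.0604 0.0611] | -0.04 [0.0596 0.0604 0.0612] | -0.035 [0.0597 0.0604 0.0611] | -0.03 [0.0597 0.0605 0.0612] | -0.025 [0.0597 0.0604 0.0611] | -0.02 [0.0598 0.0604 0.0611] | 0.02 [0.0598 0.0604 0.061 ] | 0.025 [0.0598 0.0604 0.061 ] | 0.03 [0.0597 0.0603 0.061 ] | 
side 84 [0.4736 0.0857 0.0382]
-0.055 [0.0609 0.0629 0.0639] | -0.05 [0.0614 0.0625 0.0636] | 0.035 [0.0608 0.0613 0.0632] | 0.04 [0.0613 0.063  0.0641] | 0.045 [0.06   0.0611 0.0641] | 0.05 [0.0607 0.0626 0.0644] |
```

```bash
python3 -m creep '[[[0,0,0,0,0,0],[0,0,0,0,0,0],[0,0,0,0,0,0],[0,0,-0.08,0,0,0],[0,0,-0.18,0,0,0],[0,0,-0.3,0,0,0],[0,0,-0.42,0,0,0],[0,0,-0.54,0,0,0]]]' 0.62; python3 -m creep '[[[0,-0.1,0,0,0.08,0],[0,-0.2,0,0,0.16,0],[0,-0.3,0,0,0.25,0],[0,-0.4,0,0,0.25,0],[0,-0.5,0,0,0.25,0],[0,-0.58,0,0,0.25,0],[0,-0.66,0,0,0.25,0],[0,-0.75,0,0,0.25,0]]]'; python3 -m creep '[[[0,0,0,0,0,0],[0,0,0,0,0,0],[0,0,0,0,0,0],[0,0,0,0,0,0],[0,0,0,0,0,0],[0,0,0,0,0,0],[0,0,0,0,0,0],[0,0,0,0,0,0]]]'
python3 - <<'E'
from h import *
c,p,d=snap('wrist'); P=cloud(c,d); h=P[...,2]; cv2.imwrite('pics/w8.png',p)
print(R.from_quat(sense()['eef_rot']).as_matrix()[:,2].round(4))
m=(abs(h-.06)<.006)&(P[...,0]<.55)&(abs(P[...,1]-.01)<.13)
for k in cv2.findContours(m.astype(np.uint8),0,1)[0]:
    if cv2.contourArea(k)<500: continue
    kk=k[:,0]; mm=np.zeros(h.shape,np.uint8); cv2.drawContours(mm,[k],-1,1,-1); q=onplane(c,kk[:,0],kk[:,1],.06)[:,:2]
    print('blk',cv2.minAreaRect((q*1000).astype(np.float32)),'h',np.percentile(h[(mm>0)&m],[2,50,98]).round(4))
m=(abs(h-.088)<.006)&(abs(P[...,1]+.142)<.02)&(P[...,0]<.55)
for k in cv2.findContours(m.astype(np.uint8),0,1)[0]:
    if cv2.contourArea(k)<100: continue
    k=k[:,0]; q=onplane(c,k[:,0],k[:,1],.088)[:,:2]; print('pull',cv2.minAreaRect((q*1000).astype(np.float32)))
to([.464,-.143,.056],1.591)
E
```

```text
time_s: 44.63
tcp_pos: [0.4527, 0.0853, 0.2005]
eef_rot: [-0.01, 0.998, 0.001, 0.062]
ft_force: [0.7, 0.2, -0.8]
gripper_width: 0.0568
finger_force: 0.0
time_s: 45.3
tcp_pos: [0.4577, -0.1407, 0.1989]
eef_rot: [-0.01, 1.0, 0.0, 0.0]
ft_force: [0.5, -0.3, -0.1]
gripper_width: 0.0573
finger_force: 0.0
time_s: 45.97
tcp_pos: [0.458, -0.1393, 0.1989]
eef_rot: [-0.01, 1.0, 0.0, 0.0]
ft_force: [-0.8, -1.2, -0.7]
gripper_width: 0.0567
finger_force: 0.0
[ 1.e-04  1.e-04 -1.e+00]
blk ((470.647216796875, 83.93509674072266), (109.96836853027344, 49.44806671142578), 0.6818925142288208) h [0.0558 0.0602 0.0616]
blk ((459.96575927734375, 9.801090240478516), (84.56271362304688, 47.378868103027344), 1.0938994884490967) h [0.0561 0.0602 0.0616]
blk ((474.43133544921875, -64.20672607421875), (110.12153625488281, 46.06876754760742), 0.8527352809906006) h [0.0574 0.0601 0.0616]
blk ((305.0972595214844, -14.765270233154297), (16.502809524536133, 33.07783889770508), 1.7781565189361572) h [0.0544 0.0587 0.0649]
pull ((465.6575012207031, -143.7845458984375), (33.617916107177734, 13.407344818115234), 1.2123000621795654)
shift units [-0.02  -0.013  0.476] rz units 0.001 curyaw 1.592 q6 -2.0473369612996537
```

View pics/w8.png

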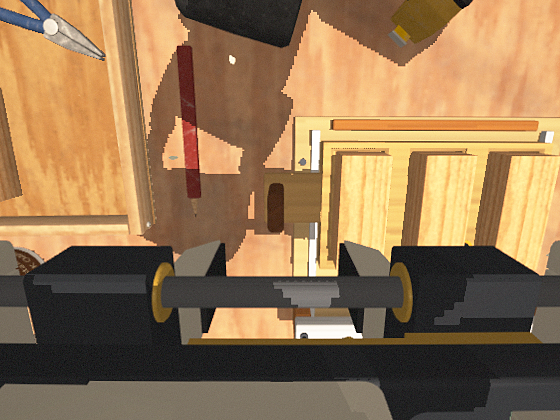

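All three blanks are seated flat, with tops at 0.060, at (365,200), (440,200) and (515,200). The pull is at (276,205). Gripping it to push the tray home.

```bash
python3 -m creep '[[[-0.026,-0.015,0.07,0,0,0],[-0.026,-0.015,0.14,0,0,0],[-0.026,-0.015,0.22,0,0,0],[-0.026,-0.015,0.3,0,0,0],[-0.026,-0.015,0.37,0,0,0],[-0.026,-0.015,0.42,0,0,0],[-0.026,-0.015,0.46,0,0,0],[-0.026,-0.015,0.472,0,0,0]]]' ; python3 -m creep '[[[0,0,0,0,0,0],[0,0,0,0,0,0],[0,0,0,0,0,0],[0,0,0,0,0,0],[0,0,0,0,0,0],[0,0,0,0,0,0],[0,0,0,0,0,0],[0,0,0,0,0,0]]]' 0 40;  python3 -m creep '[[[-0.03,0,0,0,0,0],[-0.07,0,0,0,0,0],[-0.11,0,0,0,0,0],[-0.15,0,0,0,0,0],[-0.19,0,0,0,0,0],[-0.22,0,0,0,0,0],[-0.25,0,0,0,0,0],[-0.265,0,0,0,0,0]]]'; python3 -m creep '[[[0,0,0,0,0,0],[0,0,0,0,0,0],[0,0,0,0,0,0],[0,0,0,0,0,0],[0,0,0,0,0,0],[0,0,0,0,0,0],[0,0,0,0,0,0],[0,0,0,0,0,0]]]'
```

```text
time_s: 46.68
tcp_pos: [0.4648, -0.1435, 0.0554]
eef_rot: [-0.01, 1.0, 0.001, -0.001]
ft_force: [-0.5, 0.1, -0.6]
gripper_width: 0.0568
finger_force: 0.0
time_s: 47.35
tcp_pos: [0.4661, -0.1445, 0.0575]
eef_rot: [-0.01, 1.0, -0.0, 0.0]
ft_force: [-0.6, -2.2, 1.7]
gripper_width: 0.0135
finger_force: 40.0
time_s: 48.02
tcp_pos: [0.5427, -0.143, 0.0573]
eef_rot: [-0.011, 1.0, -0.0, -0.004]
ft_force: [-25.4, -7.3, 17.7]
gripper_width: 0.0142
finger_force: 40.0
time_s: 48.68
tcp_pos: [0.5426, -0.143, 0.0574]
eef_rot: [-0.01, 1.0, -0.0, -0.003]
ft_force: [-11.9, -4.0, 8.8]
gripper_width: 0.0138
finger_force: 40.0
```

```bash
python3 -m creep '[[[0,0,0,0,0,0],[0,0,0,0,0,0],[0,0,0,0,0,0],[0,0,0,0,0,0],[0,0,-0.13,0,0,0],[0,0,-0.26,0,0,0],[0,0,-0.39,0,0,0],[0,0,-0.52,0,0,0]]]' 0.6; python3 -m creep '[[[0,0.1,-0.04,0,0,0],[0,0.2,-0.04,0,0,0],[0,0.3,-0.04,0,0,0],[0,0.4,-0.04,0,0,0],[0,0.5,-0.04,0,0,0],[0,0.58,-0.04,0,0,0],[0,0.64,-0.04,0,0,0],[0,0.64,-0.04,0,0,0]]]'
python3 - <<'E'
from h import *
c,p,d=snap('wrist'); P=cloud(c,d); h=P[...,2]; b,g,r=[p[...,i].astype(int) for i in range(3)]
m=(r>60)&(g<r*.5)&(b<r*.5)&(h>.13)&(h<.15)&(np.hypot(P[...,0]-.589,P[...,1]-.05)<.05)
k=max(cv2.findContours(m.astype(np.uint8),0,1)[0],key=cv2.contourArea)[:,0]
q=onplane(c,k[:,0],k[:,1],.1385)[:,:2]; print(cv2.minAreaRect((q*1000).astype(np.float32)),np.median(P[m],0),k.min(0),k.max(0))
m=(abs(h-.088)<.006)&(abs(P[...,1]+.142)<.02)&(P[...,0]<.566)
for k in cv2.findContours(m.astype(np.uint8),0,1)[0]:
    if cv2.contourArea(k)<100: continue
    k=k[:,0]; q=onplane(c,k[:,0],k[:,1],.088)[:,:2]; print('pull',cv2.minAreaRect((q*1000).astype(np.float32)))
to([.5887,.0501,.1155],2.76)
E
```

```text
time_s: 49.35
tcp_pos: [0.5451, -0.142, 0.2148]
eef_rot: [-0.01, 1.0, 0.0, -0.0]
ft_force: [0.9, 0.1, 1.1]
gripper_width: 0.0546
finger_force: 0.0
time_s: 50.02
tcp_pos: [0.5411, 0.053, 0.2252]
eef_rot: [-0.012, 1.0, 0.001, 0.0]
ft_force: [-0.3, -0.2, -0.1]
gripper_width: 0.0551
finger_force: 0.0
((588.2549438476562, 49.99391174316406), (43.72751235961914, 14.411591529846191), 67.8453369140625) [0.58749911 0.04658084 0.13739009] [249 253] [302 276]
pull ((542.1930541992188, -138.6103973388672), (34.096153259277344, 16.586875915527344), 1.2473418712615967)
shift units [-0.158 -0.008  0.366] rz units -2.332 curyaw 1.594 q6 -1.6410408889677317
```

```bash
python3 -m creep '[[[-0.05,0,0,0,0,-0.12],[-0.1,-0.008,0,0,0,-0.24],[-0.155,-0.008,0,0,0,-0.36],[-0.155,-0.008,0,0,0,-0.5],[-0.155,-0.008,0,0,0,-0.62],[-0.155,-0.008,0,0,0,-0.75],[-0.155,-0.008,0,0,0,-0.85],[-0.155,-0.008,0,0,0,-0.85]]]'; python3 -m creep '[[[0,0,0,0,0,-0.12],[0,0,0,0,0,-0.24],[0,0,0,0,0,-0.36],[0,0,0,0,0,-0.5],[0,0,0,0,0,-0.62],[0,0,0,0,0,-0.75],[0,0,0,0,0,-0.85],[0,0,0,0,0,-0.85]]]'; python3 -m creep '[[[0,0,0,0,0,-0.12],[0,0,0,0,0,-0.24],[0,0,0,0,0,-0.36],[0,0,0,0,0,-0.5],[0,0,0,0,0,-0.62],[0,0,0,0,0,-0.62],[0,0,0,0,0,-0.62],[0,0,0,0,0,-0.62]]]';python3 -c "
from h import *
to([.5887,.0501,.1155],2.754)"
```

```text
time_s: 50.73
tcp_pos: [0.5881, 0.0469, 0.225]
eef_rot: [-0.221, 0.975, -0.0, -0.0]
ft_force: [0.3, -0.7, -0.5]
gripper_width: 0.0551
finger_force: 0.0
time_s: 51.4
tcp_pos: [0.588, 0.0473, 0.2252]
eef_rot: [-0.421, 0.907, -0.0, -0.0]
ft_force: [-0.1, 0.8, 0.4]
gripper_width: 0.055
finger_force: 0.0
time_s: 52.07
tcp_pos: [0.588, 0.0478, 0.2252]
eef_rot: [-0.555, 0.832, 0.0, -0.0]
ft_force: [0.8, -0.6, 0.2]
gripper_width: 0.0553
finger_force: 0.0
shift units [-0.008  0.001  0.366] rz units -0.013 curyaw 2.748 q6 -2.7965418957477057
```

```bash
python3 -m creep '[[[-0.008,0,0.08,0,0,0],[-0.008,0,0.16,0,0,0],[-0.008,0,0.24,0,0,0],[-0.008,0,0.3,0,0,0],[-0.008,0,0.34,0,0,0],[-0.008,0,0.363,0,0,0],[-0.008,0,0.363,0,0,0],[-0.008,0,0.363,0,0,0]]]'; python3 -m creep '[[[0,0,0,0,0,0],[0,0,0,0,0,0],[0,0,0,0,0,0],[0,0,0,0,0,0],[0,0,0,0,0,0],[0,0,0,0,0,0],[0,0,0,0,0,0],[0,0,0,0,0,0]]]' 0 45; python3 -m creep '[[[0,0,-0.004,0,0,0],[0,0,-0.008,0,0,0],[0,0,-0.012,0,0,0],[0,0,-0.016,0,0,0],[0,0,-0.02,0,0,0],[0,0,-0.02,0,0,0],[0,0,-0.02,0,0,0],[0,0,-0.02,0,0,0]]]'
```

```text
time_s: 52.73
tcp_pos: [0.5891, 0.0503, 0.1167]
eef_rot: [-0.556, 0.831, -0.0, 0.0]
ft_force: [0.0, 0.5, 0.3]
gripper_width: 0.055
finger_force: 0.0
time_s: 53.4
tcp_pos: [0.591, 0.0495, 0.1167]
eef_rot: [-0.556, 0.831, -0.002, 0.002]
ft_force: [7.0, -3.2, -2.7]
gripper_width: 0.0127
finger_force: 45.0
time_s: 54.07
tcp_pos: [0.5908, 0.0494, 0.1196]
eef_rot: [-0.556, 0.831, -0.001, 0.001]
ft_force: [14.0, -2.6, -23.3]
gripper_width: 0.0126
finger_force: 45.0
```

```bash
python3 -m creep '[[[0,0,0,0,0,0.12],[0,0,0,0,0,0.24],[0,0,0,0,0,0.36],[0,0,0,0,0,0.48],[0,0,0,0,0,0.6],[0,0,0,0,0,0.72],[0,0,0,0,0,0.84],[0,0,0,0,0,0.84]]]' ; python3 -m creep '[[[0,0,0,0,0,0.12],[0,0,0,0,0,0.24],[0,0,0,0,0,0.36],[0,0,0,0,0,0.48],[0,0,0,0,0,0.6],[0,0,0,0,0,0.72],[0,0,0,0,0,0.84],[0,0,0,0,0,0.84]]]' ; python3 -m creep '[[[0,0,0,0,0,0.12],[0,0,0,0,0,0.24],[0,0,0,0,0,0.36],[0,0,0,0,0,0.48],[0,0,0,0,0,0.6],[0,0,0,0,0,0.65],[0,0,0,0,0,0.65],[0,0,0,0,0,0.65]]]'; python3 -c "
from h import *
to([.589,.05,.104],1.588)"
```

```text
time_s: 54.73
tcp_pos: [0.5908, 0.0495, 0.1196]
eef_rot: [-0.369, 0.929, -0.001, 0.001]
ft_force: [12.8, -2.5, -23.1]
gripper_width: 0.0125
finger_force: 44.9
time_s: 55.4
tcp_pos: [0.5907, 0.0496, 0.1196]
eef_rot: [-0.167, 0.986, -0.0, 0.001]
ft_force: [13.4, -2.6, -22.1]
gripper_width: 0.0126
finger_force: 44.9
time_s: 56.07
tcp_pos: [0.5908, 0.0497, 0.1196]
eef_rot: [-0.007, 1.0, -0.0, 0.001]
ft_force: [13.3, -1.0, -22.7]
gripper_width: 0.0129
finger_force: 44.9
shift units [0.006 0.001 0.052] rz units -0.005 curyaw 1.586 q6 -1.6304397928363106
```

```bash
python3 -m creep '[[[0,0,0.01,0,0,0],[0,0,0.02,0,0,0],[0,0,0.03,0,0,0],[0,0,0.04,0,0,0],[0,0,0.05,0,0,0],[0,0,0.06,0,0,0],[0,0,0.065,0,0,0],[0,0,0.065,0,0,0]]]' ; python3 -m creep '[[[0,0,0,0,0,0],[0,0,0,0,0,0],[0,0,0,0,0,0],[0,0,0,0,0,0],[0,0,-0.1,0,0,0],[0,0,-0.2,0,0,0],[0,0,-0.3,0,0,0],[0,0,-0.4,0,0,0]]]' 0.6; python3 -m creep '[[[0.05,0,0,0,0,0],[0.1,0,0,0,0,0],[0.15,0,0,0,0,0],[0.2,0,0,0,0,0],[0.2,0,0,0,0,0],[0.2,0,0,0,0,0],[0.2,0,0,0,0,0],[0.2,0,0,0,0,0]]]'
python3 - <<'E'
from h import *
c,p,d=snap('wrist'); P=cloud(c,d); h=P[...,2]; b,g,r=[p[...,i].astype(int) for i in range(3)]
m=(r>60)&(g<r*.5)&(b<r*.5)&(h>.105)&(h<.15)&(np.hypot(P[...,0]-.589,P[...,1]-.05)<.05); print('tee',m.sum(),np.median(P[m],0) if m.any() else '')
c,p,d=snap('side'); P=cloud(c,d); h=P[...,2]; b,g,r=[p[...,i].astype(int) for i in range(3)]
m=(r>100)&(g<r*.4)&(b<r*.4)&(h>.1)&(h<.15)&(np.hypot(P[...,0]-.589,P[...,1]-.05)<.05); print('side tee',np.percentile(P[m],[2,98],axis=0).round(3))
cv2.imwrite('pics/s9.png',p)
E
```

```text
time_s: 56.73
tcp_pos: [0.591, 0.0497, 0.1043]
eef_rot: [-0.008, 1.0, -0.0, 0.003]
ft_force: [3.4, -2.6, 3.9]
gripper_width: 0.0126
finger_force: 45.0
time_s: 57.4
tcp_pos: [0.5884, 0.0504, 0.2239]
eef_rot: [-0.008, 1.0, 0.0, -0.001]
ft_force: [0.2, -0.1, 0.6]
gripper_width: 0.0549
finger_force: 0.0
time_s: 58.07
tcp_pos: [0.5297, 0.0494, 0.2227]
eef_rot: [-0.008, 1.0, 0.0, 0.0]
ft_force: [0.1, 0.4, -0.4]
gripper_width: 0.0549
finger_force: 0.0
tee 447 [0.57517958 0.05032069 0.12498321]
side tee [[0.57  0.041 0.111]
 [0.609 0.05  0.128]]
```

View pics/s9.png

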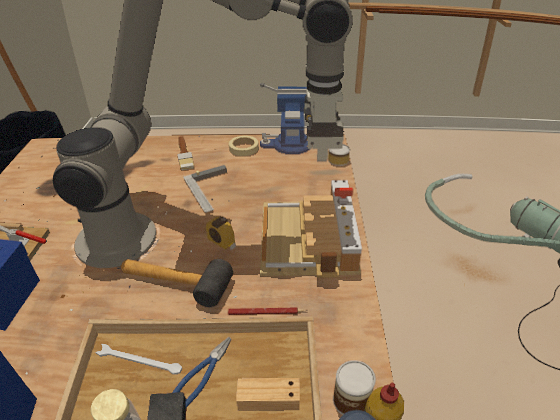

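The side view shows the tray home, with the T-handle down and back in line at (345,190). The bar top reads 0.125, the same as when it was locked at the start. The drilled piece lies flat in the tool tray at (268,392), and the pencil is where it was.

```bash
python3 -c "
from bench import finish_job; print(finish_job())"
```

```text
the job is handed in; nothing more can be done
None
```

The changeover is done and handed in after about 58 s of robot time: all three blanks are seated in the jig's tray, the tray is home with the plunger locked, the drilled piece lies flat in the tool tray, and the pencil was left alone.

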